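Lock a filing block on a sloping bench bracket with a quarter-turn T-bolt

ROBOT

A 7-joint arm with a two-finger parallel gripper is mounted at the origin on a cart in front of the work surface, level with it; the furniture and walls round the work are solid. World frame = base frame: x ahead of the robot, y to its left, z up, the work surface at z = 0. Lengths are in mm, angles in rad, forces in N, time in s.
With the tool pointing down it reaches from about 400 to 875 mm from the base axis. Payload 4.4 kg.
Tool frame: the origin (TCP) lies at the very end of the fingers, on their centre line; the grasp point (between the pads) lies 19 mm behind it; z points along the fingers, y is the line along which they close (so a half turn about z gives the same grasp; the last joint's range is limited). The gripper opens to 85 mm and grips with 20 to 120 N. Pads are 22 mm wide; open, the fingers measure 114 mm over their backs; the gripper's body (76 mm by 85 mm) begins 54 mm behind the grasp point. The pads swing forward as they close: fully open they stand 13 mm farther back than shut.
Start: joints at [1.076, 0.628, 0.038, 1.517, -0.027, 0.996, -0.02], TCP at [270.285, -591.155, 231.313] pointing down, gripper open.
Joint ranges: [-3.06, 3.06], [-0.37, 2.12], [-1.25, 1.32], [0.18, 2.47], [-1.1, 4.24], [0.23, 1.98], [-2.94, 2.94]. Speed limits (rad/s): [2.57, 2.57, 3.14, 3.14, 3.14, 3.14, 3.14].

INTERFACE

Orientations are given as a unit quaternion [x, y, z, w].
In Python, from plant import manip, optics, readout gives the robot as it stands (manip), with the cameras (optics) and the readings (readout).
- The arm moves only by the tool jog_arm, called after ">>>" by a JSON object that holds its "name" and its "arguments". Schema: {"type":"object","properties":{"increments":{"type":"object","properties":{"dx":{"type":"array","items":{"type":"number"},"minItems":1,"maxItems":5},"dy":{"type":"array","items":{"type":"number"},"minItems":1,"maxItems":5},"dz":{"type":"array","items":{"type":"number"},"minItems":1,"maxItems":5},"wx":{"type":"array","items":{"type":"number"},"minItems":1,"maxItems":5},"wy":{"type":"array","items":{"type":"number"},"minItems":1,"maxItems":5},"wz":{"type":"array","items":{"type":"number"},"minItems":1,"maxItems":5}},"additionalProperties":false,"required":["dx","dy","dz","wx","wy","wz"]},"finger_gap":{"type":"number"},"force":{"type":"number"},"only":{"type":"string"},"quiet":{"type":"boolean"},"lines":{"type":"string"}},"required":["increments"],"additionalProperties":false}. increments is an object with one list for each field, all of the same length, 1 to 5, a row being the entries at one place: dx, dy, dz (the shift in mm), wx, wy, wz (a rotation vector in rad); each row shifts and turns the commanded pose from where the row before left it, along the tool's axes as they then stand; what a row does not reach is not made up. A row lasts 1/8 s, in which the tool goes at most 62.5 mm and 0.188 rad, less where a joint would pass 70% of its speed; a pose out of reach is approached as far as the arm can. finger_gap is the finger opening in mm, set as the call begins (left out keeps the last). The fingers move at their own pace and stop on an object; force is the grip in N (left out, the last holds). Time passes only in rows, so rows that do not move let the fingers close. The tool returns the time, the measured TCP pose, the force, the opening and the grip force at its end. only (a regular expression) keeps the lines of the reply that match it, lines (a string "A,B") keeps lines A to B, and quiet returns only ok. Input that does not fit is refused with a message, and nothing moves.
- readout.get_state(): the state, without advancing time (a new reading comes with each control period).
- optics.snapshot(name): name is "scene" or "top"; returns (picture, depth): 420x560x3 uint8, red, green, blue; 420x560 float32, mm along the optical axis (not along the pixel's ray), 0 where there is no reading.
- optics.camera_model(name): a dict with "intrinsics" (3x3 intrinsics, pixels), "world_to_cam" (4x4, takes a point from world to camera coordinates). Camera axes: x right, y down, z forward; pixel columns grow to the right and rows downward; lengths in mm; the calibration is good to about 2 mm. A picture is of the moment at which its call begins. camera_model takes no time and is no camera call.
- manip.close_job(): hands the job in; it is judged then, once.
The state is a dict: "clock": time; "q": joint angles; "joint_velocities": joint speeds; "joint_torque": joint torques, N m; "tool_pos": TCP position; "ee_rot": TCP orientation; "contact_force": force on the tool from outside, world axes, zero at the start; "torque": the same for the moment, N m; "gripper_width": finger opening in mm; "finger_force": force on a finger pad.
Only numpy, scipy, OpenCV 4.12 (cv2) and the standard library are available. Lean on these libraries where they do the work, as an engineer would, in place of code of your own. Each camera call takes 0.05 s, during which the arm holds its last target. There are 200 camera calls.

TASK

Mount the light wooden filing block on the blue sloping bracket: lay it flat on the sloping plate, in its nest between the steel pins, then put the red-winged T-head bolt down through the block's hole and the slot in the plate until its collar sits on the block, and give the bolt a quarter turn so that its T-head locks under the plate. Let go of it, and leave the other things on the bench where they are.

Things in the scene. Friction and masses are not known exactly. Their poses are not given: they have to be found in the camera images.
- bracket: Blue fixed bracket standing on the bench, foot 150 x 120 mm, highest point about 105 mm. Origin: centre of its underside, on the bench. z up; x horizontal, pointing from its low edge (facing the robot, within about 20 degrees) to its high edge. It carries the sloping plate.
- slope_plate: Fixed aluminium plate on the bracket, 130 (x) x 100 (y) x 6 mm. Origin: on its upper face at the centre of the slot, 62 mm above the bench. z: normal of the upper face, leaning 30 degrees from vertical towards the robot (the bracket's -x); x up the slope; y level. The through slot is 30 mm along y and 12 mm along x, centred on the origin; the space beneath is free.
- nest (a point): Same point and axes as the plate's origin. The nest is six round-topped steel pins, 8 mm thick, 12 mm high: four beside the block at x +-38, y +-34 mm (60 mm clear across) and two below its low end at x -54, y +-16 mm. A block that lies in it on the low pins has its origin here, its x along this x, either way round; it need not touch the low pins.
- filing_block: Loose light-wood block, 100 mm (x) x 56 mm (y) x 20 mm (z), about 0.1 kg, with a square 34 mm hole through its centre along z and dark lines across the top; lies flat on the bench at the start. Origin: centre of its underside, z up. Turning it half round changes nothing. Best held across its 56 mm width.
- clamp_bolt: Loose T-bolt, 0.12 kg, upright in its stand at the start. Origin: on its axis at the underside of the steel collar (44 mm diameter, 4 mm thick); z along the axis towards the wing. Red wing grip 40 (x) x 14 (y) mm, from 4 to 30 mm above the origin. Below: 9 mm shank and T-head. Half a turn looks the same. Seated, its origin is 20 mm above the plate along the plate's normal.
- t_head (a point): Centre of the bolt's T-head, a bar 26 mm (bolt x, parallel to the wing) x 8 mm (y) x 7 mm, 29 to 36 mm under the collar. It passes the slot only with bolt x along plate y, and is locked with bolt x along plate x. With the collar on the seated block its upper side is 3 mm below the plate, so it turns freely, either way.
- bolt_stand: Fixed dark-wood stand, 76 x 76 mm, 44 mm high, with a square 32 mm hole at its centre in which the bolt hangs at the start. Origin: centre of its underside.
- tin: Round aluminium tin with lid, 50 mm diameter, 25 mm high; bystander. Origin: centre of its underside.
- vial: White bottle with red cap, 31 mm diameter, 56 mm high; bystander. Origin: centre of its underside.
- green_vial: Green bottle with black cap, 36 mm diameter, 71 mm high; bystander. Origin: centre of its underside.
- doming_block: Brown brass doming cube with dished faces, 48 mm, heavy; bystander. Origin: centre of its underside.

How it is judged:
By the outcome, as a careful person would: the job done as asked, in the order asked, and still so for the second after the job is handed in, with the robot touching nothing.
It also fails if it takes over 64 s, if anything falls off the work surface, if the arm or the gripper's body presses on something with over 40 N, if the wrist force passes 120 N, or if a joint passes its speed limit or range.

## Working session

There is one attempt and no reset: what is moved stays moved. The work goes in short steps, Python scripts to look and compute and a tool call to move; the robot and the scene stay as the last step left them, time stands still between calls to the robot, and variables do not carry over. Pictures are saved under pics/ and viewed, at most 10 in all, crops included, and the job is handed in when it is done.

```bash
ls; mkdir -p pics
```

Run:
```python
from plant import manip, optics, readout
import cv2,numpy as np
for n in("scene","top"):
    p,d=optics.snapshot(n); cv2.imwrite(f"pics/{n}0.png",p[:,:,::-1]); np.save(f"pics/{n}0.npy",d)
    c=optics.camera_model(n); print(n,c["intrinsics"],np.round(c["world_to_cam"],3))
s=readout.get_state(); print(s)
```

```text
pics
plant.py
scene [[408.02901563   0.         282.48374217]
 [  0.         408.02901563 217.59087168]
 [  0.           0.           1.        ]] [[-5.01000e-01 -8.66000e-01 -4.00000e-03  2.74437e+02]
 [-6.60000e-01  3.85000e-01 -6.45000e-01  4.07596e+02]
 [ 5.60000e-01 -3.20000e-01 -7.64000e-01  6.25956e+02]
 [ 0.00000e+00  0.00000e+00  0.00000e+00  1.00000e+00]]
top [[460.95864322   0.         281.09901616]
 [  0.         460.95864322 208.1110062 ]
 [  0.           0.           1.        ]] [[-2.000000e-02 -1.000000e+00 -5.000000e-03  1.749300e+01]
 [-9.970000e-01  2.000000e-02 -6.900000e-02  5.325870e+02]
 [ 6.900000e-02  4.000000e-03 -9.980000e-01  1.138764e+03]
 [ 0.000000e+00  0.000000e+00  0.000000e+00  1.000000e+00]]
{'clock': 0.1, 'q': array([ 1.07617343,  0.62924565,  0.03842105,  1.51828304, -0.02697074,
        0.99629717, -0.01999276]), 'joint_velocities': array([ 0.00030451, -0.00373304, -0.00172043, -0.00394122, -0.00131202,
       -0.00076637, -0.00051931]), 'joint_torque': array([ 3.87879249e-03, -5.64527571e+01,  1.23038895e+00, -1.93972331e+01,
        1.11758709e-02,  5.48466473e-03,  5.83055396e-06]), 'tool_pos': array([ 270.06689922, -590.6157474 ,  230.48098198]), 'ee_rot': array([ 9.77096963e-01,  2.12792832e-01, -1.96125377e-04, -8.35217347e-04]), 'contact_force': array([-0.02816034, -0.63267353,  0.44522937]), 'torque': array([ 0.01962803, -0.0111125 , -0.03320862]), 'finger_force': 0.0, 'gripper_width': 85.59696828071843}
```

View pics/scene0.png

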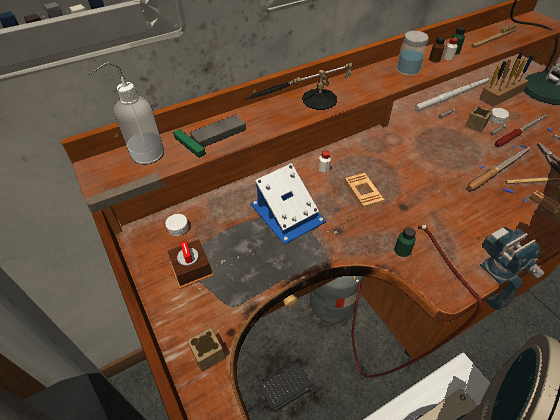

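View pics/top0.png

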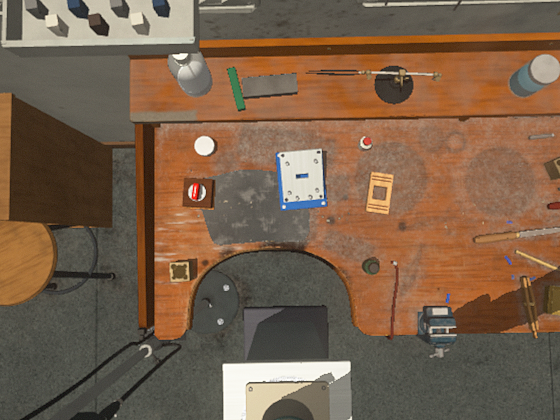

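The scene view shows the bracket at (288,203), the block at (365,188) and the bolt in its stand at (187,257). In the top view they are at (302,180), (380,193) and (198,191). The vial (366,142), green vial (371,266) and tin (204,146) are all clear of the work.

Create h.py:
```python
import numpy as np,cv2
from scipy.spatial.transform import Rotation as R
from plant import manip, optics, readout
def cloud(n,p=None,d=None):
    if p is None: p,d=optics.snapshot(n)
    c=optics.camera_model(n);K=c["intrinsics"];T=np.linalg.inv(c["world_to_cam"])
    v,u=np.indices(d.shape)
    X=np.stack([(u-K[0,2])/K[0,0]*d,(v-K[1,2])/K[1,1]*d,d],-1)@T[:3,:3].T+T[:3,3]
    X[d==0]=np.nan
    return p,X
def plane(P):
    m=P.mean(0);n=np.linalg.svd(P-m)[2][2];n*=np.sign(n[2])
    k=np.abs((P-m)@n)<4;Q=P[k];m=Q.mean(0);n=np.linalg.svd(Q-m)[2][2];n*=np.sign(n[2])
    return m,n,np.std((Q-m)@n)
```

Run:
```python
from h import *
for n in("scene","top"):
    p=cv2.imread(f"pics/{n}0.png")[:,:,::-1];d=np.load(f"pics/{n}0.npy");p,X=cloud(n,p,d)
    box=lambda c:(slice(c[1],c[3]),slice(c[0],c[2]))
    rg={"scene":dict(block=(338,165,392,212),bolt=(160,230,222,290),br=(245,155,335,245)),
        "top":dict(block=(360,165,400,220),bolt=(178,172,220,212),br=(268,140,335,215))}[n]
    # local bench height
    x,i=X[box(rg["block"])],p[box(rg["block"])].astype(int)
    print(n,"bench z",np.nanmedian(x[...,2]))
    m=(x[...,2]>11)&(x[...,2]<32)
    r=cv2.minAreaRect(x[m][:,:2].astype(np.float32)); print("block",m.sum(),r,"z",np.percentile(x[m][:,2],[10,50,90]))
    x,i=X[box(rg["bolt"])],p[box(rg["bolt"])].astype(int)
    m=(i[...,0]>130)&(i[...,1]<60)&(i[...,2]<60)&(x[...,2]>50);t=x[m]
    print("red",m.sum(),t.mean(0),t.max(0),cv2.minAreaRect(t[t[:,2]>t[:,2].max()-8][:,:2].astype(np.float32)))
    m=(i.min(-1)>110)&(x[...,2]>35);print("collar",m.sum(),(x[m].min(0)+x[m].max(0))/2,np.median(x[m],0))
    m=(x[...,2]>36)&(x[...,2]<50);print("stand",cv2.minAreaRect(x[m][:,:2].astype(np.float32)),np.median(x[m][:,2]))
    x,i=X[box(rg["br"])],p[box(rg["br"])].astype(int)
    m=(i.min(-1)>140)&(x[...,2]>25);M,nn,s=plane(x[m]);print("plate",m.sum(),M,nn,s,"tilt",np.degrees(np.arccos(nn[2])),"yaw",np.degrees(np.arctan2(-nn[1],-nn[0])))
    yaw=np.arctan2(-nn[1],-nn[0]);yv=np.array([-np.sin(yaw),np.cos(yaw),0]);xv=np.cross(yv,nn)
    q=np.stack([(x-M)@xv,(x-M)@yv],-1); a=q[m]
    rr=cv2.minAreaRect(a.astype(np.float32));c=M+xv*rr[0][0]+yv*rr[0][1];print(" rect",rr,"centre",c)
    m2=(np.abs(q[...,0]-rr[0][0])<15)&(np.abs(q[...,1]-rr[0][1])<25)&(i.min(-1)<100)
    # slot pixel: intersect rays with plane
    cm=optics.camera_model(n);T=np.linalg.inv(cm["world_to_cam"]);v,u=np.nonzero(m2);v=v+rg["br"][1];u=u+rg["br"][0]
    ray=(np.linalg.inv(cm["intrinsics"])@np.stack([u,v,np.ones_like(u)]))
    ray=(T[:3,:3]@ray).T;o=T[:3,3];S=o+ray*(((M-o)@nn)/(ray@nn))[:,None]
    print(" slot",len(u),S.mean(0),np.ptp((S-M)@xv),np.ptp((S-M)@yv),cv2.minAreaRect(np.stack([(S-M)@xv,(S-M)@yv],-1).astype(np.float32)))
```

Run:
```python
from h import *
N=np.array([-np.cos(np.radians(5))*.5,-np.sin(np.radians(5))*.5,.866])
for n,b in(("scene",(245,155,335,245)),("top",(268,140,335,215))):
    p=cv2.imread(f"pics/{n}0.png")[:,:,::-1];d=np.load(f"pics/{n}0.npy");p,X=cloud(n,p,d)
    x=X[b[1]:b[3],b[0]:b[2]];i=p[b[1]:b[3],b[0]:b[2]].astype(int)
    m=(i.min(-1)>130)&(x[...,2]>20)
    L,l,st,_=cv2.connectedComponentsWithStats(m.astype(np.uint8));k=1+np.argmax(st[1:,4]);m=l==k
    M,nn,s=plane(x[m]);print(n,M,nn,"tilt",np.degrees(np.arccos(nn[2])),"yaw",np.degrees(np.arctan2(-nn[1],-nn[0])))
    cm=optics.camera_model(n);T=np.linalg.inv(cm["world_to_cam"]);o=T[:3,3]
    def onp(v,u):
        r=np.linalg.inv(cm["intrinsics"])@np.stack([u+b[0],v+b[1],np.ones_like(u)]);r=(T[:3,:3]@r).T
        return o+r*(((M-o)@nn)/(r@nn))[:,None]
    yaw=np.arctan2(-nn[1],-nn[0]);yv=np.array([-np.sin(yaw),np.cos(yaw),0]);xv=np.cross(yv,nn)
    f=lambda S:np.stack([(S-M)@xv,(S-M)@yv],-1).astype(np.float32)
    hull=f(onp(*np.nonzero(m)));rr=cv2.minAreaRect(hull);print(" plate",rr,"centre",M+xv*rr[0][0]+yv*rr[0][1])
    blue=(i[...,2]-i[...,0]>25);L,l,st,_=cv2.connectedComponentsWithStats(blue.astype(np.uint8))
    dark=(i.min(-1)<110)
    g=f(onp(*np.nonzero(np.ones(m.shape))) ).reshape(m.shape+(2,))
    w=dark&(abs(g[...,0]-rr[0][0])<13)&(abs(g[...,1]-rr[0][1])<22)
    S=f(onp(*np.nonzero(w)));r2=cv2.minAreaRect(S);print(" slot",w.sum(),r2,S.mean(0),"world",M+xv*r2[0][0]+yv*r2[0][1])
    cv2.imwrite(f"pics/z{n}.png",cv2.resize(i.astype(np.uint8)[:,:,::-1],None,fx=5,fy=5,interpolation=cv2.INTER_CUBIC))
    # pins: bumps
    hgt=(x-M)@nn; w=(hgt>5)&(hgt<16)&(abs(g).max(-1)<70)
    L,l,st,_=cv2.connectedComponentsWithStats(w.astype(np.uint8))
    for k in range(1,L):
        if st[k,4]>3: print("  pin",st[k,4],f(x[l==k]).mean(0),hgt[l==k].max())
```

```bash
cd pics; python3 -c "
import cv2,numpy as np
a=cv2.imread('zscene.png');b=cv2.imread('ztop.png');h=max(a.shape[0],b.shape[0])
c=np.hstack([cv2.copyMakeBorder(q,0,h-q.shape[0],0,0,0) for q in(a,b)]);cv2.imwrite('z.png',c[:600,:800])"
```

```text
scene [607.56063658 -45.32893502  62.16603219] [-0.49999968 -0.03489319  0.86532236] tilt 30.080465405445768 yaw 3.9919959437238957
 plate ((-0.699951171875, -1.2159156799316406), (100.64179992675781, 130.47613525390625), 89.97748565673828) centre [607.04107124 -46.58406656  61.81520564]
 slot 58 ((-0.2194499969482422, -1.0270366668701172), (28.323226928710938, 11.353066444396973), 89.98076629638672) [-0.43690726 -0.42926118] world [607.44270165 -46.36669982  62.05604039]
  pin 9 [ 37.409927 -33.968567] 13.506675986943169
  pin 12 [36.76913 33.86318] 12.704028324745023
  pin 12 [-38.656464 -34.60926 ] 12.351390634414146
  pin 11 [-54.42278 -16.08503] 13.77325954723068
  pin 11 [-38.691868  33.697155] 13.632521851400458
  pin 9 [-54.662052  15.551302] 13.103700256012521
top [609.16328242 -45.50312814  64.21056989] [-0.49931378 -0.03413648  0.86574849] tilt 30.031716452648233 yaw 3.9110422888290963
 plate ((-2.2303009033203125, 0.07418060302734375), (131.4906768798828, 99.62317657470703), 0.3183179795742035) centre [607.23183982 -45.5608209   63.09435042]
 slot 41 ((-1.3555341958999634, 1.1617450714111328), (26.828838348388672, 7.818699359893799), 84.57011413574219) [-1.2410369  1.3170578] world [607.91322395 -44.42413371  63.53215306]
  pin 9 [ 35.771805 -34.40109 ] 14.332146999870432
  pin 10 [35.89384 34.2519 ] 14.942405943735519
  pin 8 [-39.936623 -33.656075] 13.580873042347761
  pin 9 [-40.175552  33.510284] 12.290767914954056
  pin 9 [-55.608246  16.294516] 14.4127647977068
  pin 9 [-55.980537 -15.739323] 14.798338751984359
```

View pics/z.png

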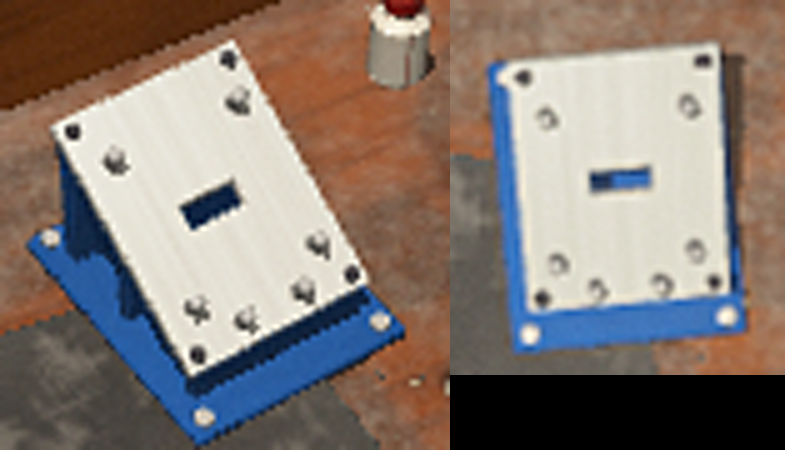

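The crop shows the slot at (212,204) in the scene view and at (620,180) in the top view, with all six pins visible. The two views agree: nest at about (607, -45.6, 62), yaw 4°, tilt 30°.

Create goal.py:
```python
# goal.py x y z ydir_deg [plate h]: TCP goal. mode 'd': tool down, tool y at world azimuth.
# mode 'p': x y h = plate coords of TCP, ydir measured in plate plane from plate x
import sys; from h import *
O=np.array([607.1,-45.6,62.2]);Y=np.radians(3.95)
PL=(R.from_euler('z',Y)*R.from_euler('y',-np.pi/6)).as_matrix()
m,x,y,z,a=sys.argv[1],*map(float,sys.argv[2:6]);a=np.radians(a)
B=PL if m=='p' else np.eye(3)
yt=B@[np.cos(a),np.sin(a),0];zt=-B[:,2];G=np.stack([np.cross(yt,zt),yt,zt],1)
g=np.array([x,y,z]);g=O+PL@g if m=='p' else g
s=readout.get_state();C=R.from_quat(s["ee_rot"]).as_matrix()
np.set_printoptions(precision=3,suppress=True)
print("at",s["tool_pos"],"goal",g,"t",s["clock"],"q",s["q"],"F",s["contact_force"],"w",s["gripper_width"])
print("d now-axes",C.T@(g-s["tool_pos"]),"d goal-axes",G.T@(g-s["tool_pos"]),"rot",R.from_matrix(C.T@G).as_rotvec())
```

```bash
python3 goal.py d 566.6 -241.6 130 -100.1
```

```text
at [ 270.067 -590.616  230.481] goal [ 566.6 -241.6  130. ] t 0.1 q [ 1.076  0.629  0.038  1.518 -0.027  0.996 -0.02 ] F [-0.028 -0.633  0.445] w 85.59696828071843
d now-axes [ 414.816 -193.926  100.802] d goal-axes [ 230.732 -395.609  100.481] rot [-0.002  0.001  0.605]
```

>>> {"name": "jog_arm", "arguments": {"increments": {"dx": [40, 42, 42, 42, 42], "dy": [-19, -20, -20, -20, -20], "dz": [0, 0, 0, 0, 0], "wx": [0, 0, 0, 0, 0], "wy": [0, 0, 0, 0, 0], "wz": [0, 0, 0, 0, 0]}, "finger_gap": 85}}

```text
clock: 0.72
tool_pos: [419.0, -413.2, 231.0]
ee_rot: [0.977, 0.213, -0.0, -0.0]
contact_force: [0.4, 0.4, 0.6]
gripper_width: 84.7
finger_force: 0.0
```

>>> {"name": "jog_arm", "arguments": {"increments": {"dx": [42, 42, 42, 42, 38], "dy": [-20, -20, -20, -20, -15], "dz": [0, 0, 0, 10, 10], "wx": [0, 0, 0, 0, 0], "wy": [0, 0, 0, 0, 0], "wz": [0, 0, 0, 0, 0]}}}

```text
clock: 1.35
tool_pos: [567.0, -240.7, 210.8]
ee_rot: [0.977, 0.213, -0.0, -0.0]
contact_force: [0.3, -0.2, -0.1]
gripper_width: 84.9
finger_force: 0.0
```

>>> {"name": "jog_arm", "arguments": {"increments": {"dx": [0, 0, 0, 0, 0], "dy": [0, 0, 0, 0, 0], "dz": [20, 20, 20, 20, 0], "wx": [0, 0, 0, 0, 0], "wy": [0, 0, 0, 0, 0], "wz": [0.15, 0.15, 0.15, 0.15, 0]}}}

```text
clock: 1.98
tool_pos: [564.8, -241.7, 129.5]
ee_rot: [0.996, -0.085, -0.002, -0.0]
contact_force: [0.4, 0.4, -0.0]
gripper_width: 85.2
finger_force: 0.0
```

```bash
python3 goal.py d 566.6 -241.6 40 -100.1
```

```text
at [ 564.808 -241.736  129.51 ] goal [ 566.6 -241.6   40. ] t 1.975 q [ 0.247  0.708  0.182  1.714 -0.175  0.739 -1.223] F [ 0.417  0.448 -0.018] w 85.23018825625859
d now-axes [ 2.124 -0.391 89.502] d goal-axes [ 1.74  -0.448 89.51 ] rot [-0.     0.004  0.007]
```

>>> {"name": "jog_arm", "arguments": {"increments": {"dx": [2, 0, 0, 0, 0], "dy": [0, 0, 0, 0, 0], "dz": [40, 40, 30, 10, 6], "wx": [0, 0, 0, 0, 0], "wy": [0, 0, 0, 0, 0], "wz": [0, 0, 0, 0, 0]}}}

```text
clock: 2.6
tool_pos: [568.8, -243.3, 5.9]
ee_rot: [0.996, -0.085, 0.001, 0.0]
contact_force: [-0.5, 0.0, 0.1]
gripper_width: 85.0
finger_force: 0.0
```

```bash
python3 goal.py d 566.6 -241.6 3 -100.1
```

```text
at [ 568.823 -243.345    5.901] goal [ 566.6 -241.6    3. ] t 2.6 q [ 0.279  0.891  0.132  1.754 -0.212  0.509 -1.193] F [-0.496  0.033  0.096] w 84.99357870932165
d now-axes [-2.49  -1.344  2.897] d goal-axes [-2.495 -1.328  2.901] rot [ 0.    -0.001  0.006]
```

>>> {"name": "jog_arm", "arguments": {"increments": {"dx": [0, 0, 0, 0, 0], "dy": [0, 0, 0, 0, 0], "dz": [0, 0, 0, 0, 0], "wx": [0, 0, 0, 0, 0], "wy": [0, 0, 0, 0, 0], "wz": [0, 0, 0, 0, 0]}, "finger_gap": 40, "force": 30}}

```text
clock: 3.22
tool_pos: [569.0, -243.3, 6.7]
ee_rot: [0.996, -0.085, 0.001, 0.0]
contact_force: [-0.1, -0.3, 6.6]
gripper_width: 55.0
finger_force: 32.8
```

```bash
python3 goal.py d 566.6 -241.6 3 -100.1
```

```text
at [ 568.971 -243.274    6.67 ] goal [ 566.6 -241.6    3. ] t 3.225 q [ 0.278  0.89   0.132  1.754 -0.212  0.509 -1.194] F [-0.081 -0.329  6.577] w 54.95776138858697
d now-axes [-2.629 -1.248  3.664] d goal-axes [-2.628 -1.233  3.67 ] rot [ 0.    -0.002  0.005]
```

>>> {"name": "jog_arm", "arguments": {"increments": {"dx": [0, 0, 0, 0, 0], "dy": [0, 0, 0, 0, 0], "dz": [-20, -40, -40, -40, -20], "wx": [0, 0, 0, 0, 0], "wy": [0, 0, 0, 0, 0], "wz": [0, 0, 0, 0, 0]}, "force": 45}}

```text
clock: 3.85
tool_pos: [569.0, -243.4, 168.9]
ee_rot: [0.996, -0.086, 0.002, 0.001]
contact_force: [0.2, -0.5, -2.5]
gripper_width: 54.7
finger_force: 50.5
```

```bash
python3 goal.py p 4 0 80 -90
```

```text
at [ 569.006 -243.429  168.935] goal [570.651 -48.117 133.482] t 3.85 q [ 0.238  0.66   0.198  1.68  -0.167  0.814 -1.233] F [ 0.191 -0.504 -2.473] w 54.657571673738865
d now-axes [ -31.819 -192.763   35.16 ] d goal-axes [  -4.654 -194.734   38.251] rot [ 0.064  0.517 -0.234]
```

>>> {"name": "jog_arm", "arguments": {"increments": {"dx": [-6, -6, -6, -7, -7], "dy": [-35, -40, -40, -40, -38], "dz": [0, 0, 0, 0, 0], "wx": [0, 0, 0, 0, 0], "wy": [0, 0, 0, 0, 0], "wz": [0, 0, 0, 0, 0]}}}

```text
clock: 4.47
tool_pos: [569.3, -45.8, 166.4]
ee_rot: [0.996, -0.085, 0.0, -0.0]
contact_force: [0.4, -1.0, -1.6]
gripper_width: 54.7
finger_force: 50.4
```

>>> {"name": "jog_arm", "arguments": {"increments": {"dx": [0, 0, 0, 0, 0], "dy": [0, 0, 0, 0, 0], "dz": [0, 0, 0, 0, 0], "wx": [0.016, 0.016, 0.016, 0.016, 0], "wy": [0.13, 0.13, 0.13, 0.127, 0], "wz": [-0.058, -0.058, -0.058, -0.06, 0]}}}

```text
clock: 5.1
tool_pos: [567.8, -34.5, 168.7]
ee_rot: [0.986, -0.002, 0.162, -0.027]
contact_force: [0.5, -0.6, -1.2]
gripper_width: 54.7
finger_force: 50.5
```

```bash
python3 goal.py p 4 0 35 -90
```

Run:
```python
from h import *
p,d=optics.snapshot("scene");np.save("pics/s1.npy",d);cv2.imwrite("pics/s1.png",p[:,:,::-1])
cv2.imwrite("pics/s1z.png",cv2.resize(p[60:280,190:450,::-1],None,fx=2.6,fy=2.6,interpolation=cv2.INTER_CUBIC))
```

```text
at [567.806 -34.49  168.73 ] goal [593.097 -46.567  94.511] t 5.1 q [-0.094  0.501  0.21   2.12  -0.72   0.27  -0.828] F [ 0.483 -0.582 -1.156] w 54.69415540264035
d now-axes [ 0.447 16.196 77.663] d goal-axes [-15.979  13.79   76.475] rot [-0.023  0.197 -0.081]
```

View pics/s1z.png

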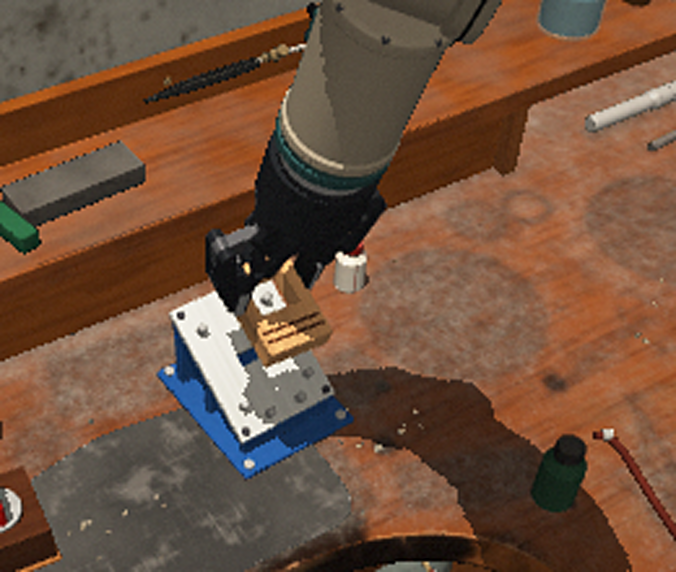

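The picture shows the block firmly held above the plate at about (290,320). The tilt is still about 0.2 rad short because q6 has reached its lower limit. I'll fit a kinematic model to the logged poses and find a reachable arm posture.

Create kin.py:
```python
from h import *
import itertools
from scipy.optimize import least_squares
D=[([1.07617343,0.62924565,0.03842105,1.51828304,-0.02697074,0.99629717,-0.01999276],[270.067,-590.616,230.481],[.977097,.212793,-.000196,-.000835]),
([0.247,0.708,0.182,1.714,-0.175,0.739,-1.223],[564.808,-241.736,129.51],[0.996,-0.085,-0.002,-0.0]),
([0.279,0.891,0.132,1.754,-0.212,0.509,-1.193],[568.823,-243.345,5.901],[0.996,-0.085,.001,0]),
([0.238,0.66,0.198,1.68,-0.167,0.814,-1.233],[569.006,-243.429,168.935],[.996,-.086,.002,.001]),
([-0.094,0.501,0.21,2.12,-0.72,0.27,-0.828],[567.806,-34.49,168.73],[.986,-.002,.162,-.027])]
LO=np.array([-3.06,-.37,-1.25,.18,-1.1,.23,-2.94]);HI=np.array([3.06,2.12,1.32,2.47,4.24,1.98,2.94])
def fk(q,P,s):
    d1,d3,a3,d5,a5,a6,d7,off,b=P
    z=lambda t:R.from_euler('z',t).as_matrix();y=lambda t:R.from_euler('y',t).as_matrix()
    A=z(s[0]*q[0]+b);p=np.array([0,0,d1.item() if hasattr(d1,'item') else d1])
    A=A@y(q[1]);p=p+A@[0,0,d3];A=A@z(s[1]*q[2]);p=p+A@[a3,0,0];A=A@y(q[3]);p=p+A@[a5,0,d5]
    A=A@z(s[2]*q[4]);A=A@y(q[5]);p=p+A@[a6,0,0];A=A@z(s[3]*q[6]+off);return p+A@[0,0,d7],A
def fit():
    best=None
    for s in itertools.product([-1],[1,-1],[1,-1],[1,-1]):
      for off in(1.57,-1.57):
        def f(P):
            r=[]
            for q,p,o in D:
                pp,A=fk(q,P,s);r+=list((pp-p)/2)+list(200*(R.from_matrix(A)*R.from_quat(o).inv()).as_rotvec()/2)
            return np.array(list(r)+list((P[[2,4,5]])/100)+[(P[0]-300)/300])
        S=least_squares(f,[300,350,0,350,0,0,250,off,0],loss='soft_l1')
        if best is None or S.cost<best[0]: best=(S.cost,S.x,s,f(S.x))
    return best
if __name__=="__main__":
    np.set_printoptions(precision=2,suppress=True)
    b=fit();print(b[0],b[1],b[2]);print(b[3]);np.save("P.npy",np.r_[b[1],b[2]])
```

```bash
python3 kin.py
```

```text
1.028070355316645 [327.66 550.27   6.98 376.29  -4.25  -2.64 335.82   7.81  -6.33] (-1, -1, -1, -1)
[-0.17  0.03  0.33  0.   -0.01 -0.05  0.33  0.12 -0.16  0.07 -0.06  0.13
 -0.12  0.13  0.08 -0.02  0.06 -0.03 -0.01 -0.02 -0.39  0.08  0.   -0.03
 -0.01 -0.05  0.12 -1.35 -0.23 -0.32  0.07 -0.04 -0.03  0.09]
```

Create ik.py:
```python
from kin import *
P=np.load("P.npy");s=P[9:];P=P[:9]
O=np.array([607.1,-45.6,62.2]);PL=(R.from_euler('z',np.radians(3.95))*R.from_euler('y',-np.pi/6)).as_matrix()
def goal(m,x,y,z,a,tilt=None):
    B=PL if m=='p' else np.eye(3);a=np.radians(a);yt=B@[np.cos(a),np.sin(a),0];zt=-B[:,2]
    g=np.array([x,y,z]);return (O+PL@g if m=='p' else g),np.stack([np.cross(yt,zt),yt,zt],1)
def ik(g,G,q0,w=0.0,qn=None):
    def f(q):
        p,A=fk(q,P,s);r=np.r_[(p-g)/1.,300*(R.from_matrix(G.T@A)).as_rotvec()]
        return r if qn is None else np.r_[r,w*(q-qn)]
    S=least_squares(f,np.clip(q0,LO+.02,HI-.02),bounds=(LO+.01,HI-.01))
    return S.x,np.abs(f(S.x)[:6]).max()
if __name__=="__main__":
    np.set_printoptions(precision=2,suppress=True);rng=np.random.default_rng(0)
    for h,a in((7,-90),(7,90),(28,0),(28,180)):
        g,G=goal('p',0,0,h,a);out=[]
        for k in range(60):
            q,e=ik(g,G,rng.uniform(LO,HI))
            if e<.5: out.append(q)
        out=np.array(out).reshape(-1,7);print(h,a,len(out));
        if len(out): print(out[np.argsort(out[:,4])][::max(1,len(out)//9)])
```

```bash
python3 ik.py
```

```text
7 -90 30
[[ 0.7   0.99 -0.98  2.24  2.15  0.72  2.93]
 [ 0.51  0.84 -0.63  2.24  2.42  0.48  2.56]
 [ 0.47  0.82 -0.57  2.24  2.49  0.44  2.48]
 [ 0.4   0.79 -0.45  2.24  2.65  0.4   2.3 ]
 [ 0.3   0.76 -0.3   2.24  2.89  0.36  2.03]
 [ 0.05  0.74  0.05  2.24  3.51  0.37  1.34]
 [-0.04  0.74  0.18  2.24  3.68  0.41  1.14]
 [-0.46  0.92  0.83  2.24  4.17  0.79  0.5 ]
 [-0.54  1.01  1.01  2.24  4.23  0.93  0.4 ]
 [-0.54  1.01  1.01  2.24  4.23  0.94  0.39]]
7 90 31
[[ 0.81  1.18 -1.24  2.24  2.04  0.98 -0.02]
 [ 0.71  1.   -0.99  2.24  2.14  0.73 -0.2 ]
 [ 0.63  0.92 -0.83  2.24  2.24  0.6  -0.35]
 [ 0.58  0.88 -0.75  2.24  2.31  0.55 -0.43]
 [ 0.51  0.84 -0.63  2.24  2.42  0.48 -0.57]
 [ 0.46  0.81 -0.55  2.24  2.52  0.43 -0.69]
 [ 0.43  0.8  -0.5   2.24  2.58  0.41 -0.77]
 [ 0.38  0.78 -0.42  2.24  2.69  0.39 -0.89]
 [ 0.31  0.76 -0.32  2.24  2.86  0.36 -1.08]
 [ 0.13  0.74 -0.07  2.24  3.32  0.35 -1.59]
 [-0.17  0.77  0.37  2.24  3.89  0.49 -2.25]]
28 0 39
[[ 0.81  1.11 -1.23  2.26  2.02  0.93 -1.61]
 [ 0.6   0.83 -0.76  2.26  2.27  0.53 -1.99]
 [ 0.54  0.8  -0.67  2.26  2.36  0.47 -2.1 ]
 [ 0.52  0.79 -0.63  2.26  2.41  0.45 -2.15]
 [ 0.49  0.77 -0.58  2.26  2.47  0.42 -2.22]
 [ 0.46  0.76 -0.54  2.26  2.52  0.4  -2.28]
 [ 0.33  0.72 -0.35  2.26  2.82  0.34 -2.61]
 [ 0.22  0.7  -0.19  2.26  3.11  0.32 -2.93]
 [ 0.07  0.69  0.03  2.26  3.5   0.35  2.93]
 [-0.49  0.9   0.91  2.26  4.23  0.82  2.03]]
28 180 31
[[ 0.81  1.1  -1.22  2.26  2.02  0.92  1.53]
 [ 0.69  0.92 -0.93  2.26  2.15  0.65  1.32]
 [ 0.57  0.82 -0.72  2.26  2.31  0.5   1.1 ]
 [ 0.51  0.78 -0.62  2.26  2.42  0.44  0.98]
 [ 0.42  0.74 -0.48  2.26  2.61  0.38  0.76]
 [ 0.35  0.72 -0.38  2.26  2.76  0.35  0.59]
 [ 0.34  0.72 -0.35  2.26  2.81  0.34  0.54]
 [ 0.26  0.7  -0.24  2.26  3.01  0.32  0.32]
 [ 0.14  0.69 -0.07  2.26  3.32  0.33 -0.02]
 [-0.46  0.87  0.84  2.26  4.21  0.77 -1.07]
 [-0.49  0.9   0.91  2.26  4.23  0.82 -1.11]]
```

Create p2.py:
```python
from ik import *
np.set_printoptions(precision=3,suppress=True)
for h in(40,60,80):
  for q3 in(-.4,-.2,0,.1):
    g,G=goal('p',-2,0,h,90)
    q,e=ik(g,G,np.array([.3,.76,q3,2.24,2.8,.36,-1.]),w=.05,qn=np.array([.3,.76,q3,2.24,2.8,.36,-1.]))
    for q5 in (0.2,):
        a=q.copy();a[4]=q5;p,A=fk(a,P,s)
        print(h,q3,"B",q,round(e,2),"A",q5,p,"z",A[:,2],"y",A[:,1])
```

```bash
python3 p2.py
```

```text
40 -0.4 B [ 0.353  0.697 -0.369  2.276  2.786  0.335 -1.007] 0.0 A 0.2 [386.491   0.046  59.035] z [-0.107  0.178 -0.978] y [ 0.638 -0.742 -0.205]
40 -0.2 B [ 0.337  0.693 -0.345  2.276  2.828  0.33  -1.053] 0.0 A 0.2 [387.751  -4.781  58.085] z [-0.104  0.163 -0.981] y [ 0.6   -0.776 -0.193]
40 0 B [ 0.321  0.689 -0.322  2.276  2.87   0.326 -1.098] 0.0 A 0.2 [388.723  -9.387  57.273] z [-0.101  0.149 -0.984] y [ 0.563 -0.807 -0.18 ]
40 0.1 B [ 0.313  0.688 -0.311  2.276  2.89   0.324 -1.12 ] 0.0 A 0.2 [389.114 -11.625  56.911] z [-0.1    0.143 -0.985] y [ 0.544 -0.821 -0.174]
60 -0.4 B [ 0.362  0.651 -0.372  2.295  2.782  0.307 -1.009] 0.0 A 0.2 [394.631  -4.345  74.366] z [-0.053  0.167 -0.984] y [ 0.64  -0.751 -0.162]
60 -0.2 B [ 0.347  0.647 -0.349  2.294  2.824  0.302 -1.054] 0.0 A 0.2 [395.793  -8.665  73.625] z [-0.05   0.154 -0.987] y [ 0.603 -0.783 -0.153]
60 0 B [ 0.332  0.644 -0.328  2.294  2.865  0.298 -1.097] 0.0 A 0.2 [396.696 -12.776  72.986] z [-0.047  0.141 -0.989] y [ 0.566 -0.812 -0.143]
60 0.1 B [ 0.325  0.643 -0.317  2.294  2.885  0.296 -1.119] 0.0 A 0.2 [397.062 -14.771  72.699] z [-0.046  0.135 -0.99 ] y [ 0.548 -0.825 -0.139]
80 -0.4 B [ 0.372  0.604 -0.374  2.31   2.779  0.274 -1.011] 0.0 A 0.2 [405.089  -9.277  90.679] z [ 0.007  0.155 -0.988] y [ 0.64  -0.76  -0.114]
80 -0.2 B [ 0.358  0.6   -0.354  2.31   2.82   0.27  -1.054] 0.0 A 0.2 [406.12  -13.018  90.147] z [ 0.01   0.143 -0.99 ] y [ 0.604 -0.79  -0.108]
80 0 B [ 0.344  0.598 -0.334  2.31   2.859  0.266 -1.096] 0.0 A 0.2 [406.929 -16.571  89.68 ] z [ 0.013  0.132 -0.991] y [ 0.568 -0.817 -0.102]
80 0.1 B [ 0.337  0.596 -0.325  2.31   2.879  0.265 -1.116] 0.0 A 0.2 [407.26  -18.292  89.467] z [ 0.014  0.127 -0.992] y [ 0.55  -0.829 -0.099]
```

Run:
```python
from ik import *
np.set_printoptions(precision=3,suppress=True)
q0=readout.get_state()["q"];print(q0)
for dq6 in(0,.1):
  for q5 in np.linspace(q0[4],2.7,8):
    a=q0.copy();a[4]=q5;a[5]+=dq6;p,A=fk(a,P,s);print(round(q5,2),p,"z",A[:,2],"y",A[:,1])
  a=q0.copy();a[5]+=dq6;p,A=fk(a,P,s);b=a.copy();b[4]+=.18;p2,A2=fk(b,P,s)
  print("row",A.T@(p2-p),R.from_matrix(A.T@A2).as_rotvec())
```

```text
[-0.094  0.502  0.209  2.119 -0.716  0.27  -0.831]
-0.72 [567.952 -34.531 168.571] z [ 0.321  0.039 -0.946] y [ 0.002 -0.999 -0.04 ]
-0.23 [546.464 -70.25  162.682] z [ 0.255 -0.071 -0.964] y [ 0.412 -0.894  0.175]
0.26 [ 541.444 -111.801  167.217] z [ 0.24  -0.198 -0.95 ] y [ 0.747 -0.587  0.311]
0.75 [ 554.065 -149.481  181.115] z [ 0.279 -0.314 -0.908] y [ 0.93  -0.15   0.337]
1.24 [ 581.379 -174.491  201.133] z [ 0.362 -0.39  -0.846] y [0.916 0.316 0.247]
1.72 [ 617.008 -180.991  222.594] z [ 0.472 -0.41  -0.781] y [0.71  0.701 0.061]
2.21 [ 652.631 -167.462  240.488] z [ 0.581 -0.369 -0.726] y [ 0.36   0.916 -0.177]
2.7 [ 679.931 -137.065  250.635] z [ 0.664 -0.276 -0.695] y [-0.053  0.91  -0.411]
row [-10.036  12.015  -0.376] [-0.034 -0.034 -0.173]
-0.72 [544.923 -10.699 163.222] z [ 0.252  0.11  -0.961] y [ 0.023 -0.994 -0.107]
-0.23 [515.556 -59.516 155.174] z [ 0.163 -0.039 -0.986] y [ 0.427 -0.898  0.106]
0.26 [ 508.696 -116.303  161.371] z [ 0.142 -0.211 -0.967] y [ 0.761 -0.602  0.243]
0.75 [ 525.944 -167.8    180.366] z [ 0.195 -0.368 -0.909] y [ 0.946 -0.174  0.273]
1.24 [ 563.274 -201.981  207.724] z [ 0.308 -0.472 -0.826] y [0.94  0.286 0.188]
1.72 [ 611.967 -210.864  237.055] z [ 0.456 -0.499 -0.737] y [0.743 0.669 0.007]
2.21 [ 660.654 -192.375  261.51 ] z [ 0.604 -0.443 -0.663] y [ 0.402  0.887 -0.226]
2.7 [ 697.964 -150.831  275.379] z [ 0.718 -0.316 -0.62 ] y [-0.004  0.889 -0.458]
row [-13.76   16.378  -0.696] [-0.046 -0.046 -0.168]
```

Create step.py:
```python
# step.py dq1..dq7 : tool-frame row(s) for a joint-space step from the present q (model)
import sys; from ik import *
np.set_printoptions(precision=3,suppress=True)
q=readout.get_state()["q"];d=np.array(list(map(float,sys.argv[1].split())));n=int(sys.argv[2])
print("q",q)
for k in range(n):
    p,A=fk(q,P,s);q=q+d/n;p2,A2=fk(q,P,s);print(np.round(A.T@(p2-p),1),R.from_matrix(A.T@A2).as_rotvec())
print("end",p2,q)
```

```bash
python3 step.py "0 0 0 0 0 .1 0" 1
```

```text
q [-0.094  0.502  0.209  2.119 -0.716  0.27  -0.831]
[-23.8 -23.7  -1.4] [ 0.071 -0.071  0.   ]
end [544.923 -10.699 163.222] [-0.094  0.502  0.209  2.119 -0.716  0.37  -0.831]
```

>>> {"name": "jog_arm", "arguments": {"increments": {"dx": [-24, -14, -14, -14, 0], "dy": [-24, 16, 16, 16, 0], "dz": [-1, -1, -1, -1, 0], "wx": [0.07, -0.046, -0.046, -0.046, 0], "wy": [-0.07, -0.046, -0.046, -0.046, 0], "wz": [0, -0.168, -0.168, -0.168, 0]}}}

```text
clock: 5.78
tool_pos: [513.5, -64.2, 154.8]
ee_rot: [0.966, 0.246, 0.071, 0.041]
contact_force: [0.4, 0.6, -2.0]
gripper_width: 54.5
finger_force: 50.4
```

```bash
python3 step.py "0 0 0 0 .54 0 0" 3
```

```text
q [-0.19   0.517  0.335  2.117 -0.357  0.392 -0.659]
[-17.3  14.6  -0.8] [-0.04  -0.056 -0.166]
[-17.3  14.6  -0.8] [-0.04  -0.056 -0.166]
[-17.3  14.6  -0.8] [-0.04  -0.056 -0.166]
end [ 499.031 -125.465  162.071] [-0.19   0.517  0.335  2.117  0.183  0.392 -0.659]
```

>>> {"name": "jog_arm", "arguments": {"increments": {"dx": [-17, -17, -17, -17, 0], "dy": [15, 15, 15, 15, 0], "dz": [-1, -1, -1, -1, 0], "wx": [-0.04, -0.04, -0.04, -0.04, 0], "wy": [-0.056, -0.056, -0.056, -0.056, 0], "wz": [-0.166, -0.166, -0.166, -0.166, 0]}}}

```text
clock: 6.4
tool_pos: [503.1, -150.7, 169.7]
ee_rot: [0.829, 0.533, -0.033, 0.163]
contact_force: [0.1, 0.1, -1.2]
gripper_width: 54.8
finger_force: 50.4
```

```bash
python3 step.py "0 0 0 0 .9 0 0" 5
```

```text
q [-0.321  0.549  0.516  2.116  0.094  0.379 -0.404]
[-19.7   9.4  -0.7] [-0.024 -0.062 -0.167]
[-19.7   9.4  -0.7] [-0.024 -0.062 -0.167]
[-19.7   9.4  -0.7] [-0.024 -0.062 -0.167]
[-19.7   9.4  -0.7] [-0.024 -0.062 -0.167]
[-19.7   9.4  -0.7] [-0.024 -0.062 -0.167]
end [ 531.889 -230.011  217.161] [-0.321  0.549  0.516  2.116  0.994  0.379 -0.404]
```

Create sim.py:
```python
from ik import *
np.set_printoptions(precision=3,suppress=True)
def track(q,poses):
    for p,A in poses:
        q,e=ik(p,A,q,w=.02,qn=q)
    return q,e
if __name__=="__main__":
    # replay check: from S4 spin
    q=np.array([-.094,.502,.209,2.119,-.716,.27,-.831]);p,A=fk(q,P,s);ps=[]
    for r in ["-24 -24 -1 0.07 -0.07 0"]+["-14 16 -1 -0.046 -0.046 -0.168"]*3+["-17 15 -1 -0.04 -0.056 -0.166"]*4:
        r=np.array(list(map(float,r.split())));p=p+A@r[:3];A=A@R.from_rotvec(r[3:]).as_matrix();ps.append((p,A))
    print("replay",track(q,ps))
    q0=readout.get_state()["q"]
    for q5,q3 in((2.5,-.3),(2.8,0),(3.3,.1),(3.7,.3),(3.9,.5)):
        for h in(60,100):
            g,G=goal('p',0,0,h,90);n=np.array([0,.6,q3,2.3,q5,.35,-1.]);B,e=ik(g,G,n,w=.05,qn=n)
            # cartesian path of joint interpolation, bowed
            N=24;path=[fk(q0+(B-q0)*t,P,s) for t in np.linspace(0,1,N+1)[1:]]
            qe,ee=track(q0,path)
            print(q5,h,"B",B,round(e,2),"->",qe,round(ee,2),"zmin",min(x[0][2] for x in path))
```

```bash
python3 sim.py
```

```text
replay (array([-0.32 ,  0.543,  0.529,  2.118,  0.102,  0.367, -0.397]), np.float64(1.218039846030411e-07))
2.5 60 B [ 0.376  0.653 -0.393  2.29   2.735  0.306 -0.96 ] 0.0 -> [ 0.425  0.667 -0.465  2.29   2.612  0.328 -0.827] 0.0 zmin 107.87134518531047
2.5 100 B [ 0.404  0.559 -0.408  2.319  2.699  0.24  -0.934] 0.0 -> [ 0.462  0.574 -0.492  2.32   2.537  0.265 -0.765] 0.0 zmin 136.92393682644592
2.8 60 B [ 0.313  0.639 -0.303  2.289  2.907  0.288 -1.144] 0.0 -> [ 0.4    0.659 -0.428  2.29   2.673  0.316 -0.893] 0.0 zmin 112.99044828136891
2.8 100 B [ 0.404  0.559 -0.408  2.319  2.699  0.24  -0.934] 0.0 -> [ 0.462  0.574 -0.492  2.32   2.537  0.265 -0.765] 0.0 zmin 136.924104613898
3.3 60 B [ 0.237  0.628 -0.195  2.289  3.127  0.279 -1.377] 0.0 -> [ 0.371  0.652 -0.385  2.29   2.75   0.304 -0.976] 0.0 zmin 114.16152322149509
3.3 100 B [ 0.404  0.559 -0.408  2.319  2.699  0.24  -0.934] 0.0 -> [ 0.462  0.574 -0.492  2.32   2.537  0.265 -0.765] 0.0 zmin 136.92431680109917
3.7 60 B [ 0.164  0.622 -0.092  2.289  3.333  0.285 -1.596] 0.0 -> [ 0.343  0.645 -0.345  2.29   2.825  0.295 -1.056] 0.0 zmin 114.16152230505963
3.7 100 B [ 0.404  0.559 -0.408  2.319  2.699  0.24  -0.934] 0.0 -> [ 0.462  0.574 -0.492  2.32   2.537  0.265 -0.765] 0.0 zmin 136.92450680092844
3.9 60 B [ 0.115  0.62  -0.023  2.29   3.461  0.295 -1.733] 0.0 -> [ 0.324  0.641 -0.318  2.289  2.876  0.29  -1.111] 0.0 zmin 114.1615214824667
3.9 100 B [ 0.119  0.527 -0.015  2.319  3.584  0.24  -1.851] 0.0 -> [ 0.404  0.559 -0.408  2.319  2.699  0.24  -0.934] 0.0 zmin 148.80251822457677
```

Create plan1.py:
```python
from sim import *
C=np.array([[x-2.6,y,z] for x in(-50,0,50) for y in(-45,-28,28,45) for z in(-13.3,6.7)])
q0=readout.get_state()["q"];g,G=goal('p',0,0,60,90);n=np.array([0,.6,-.3,2.3,2.5,.35,-1.]);B,e=ik(g,G,n,w=.05,qn=n)
for bump in(0,40,70):
    N=20;path=[]
    for t in np.linspace(0,1,N+1)[1:]:
        p,A=fk(q0+(B-q0)*t,P,s);path.append((p+[0,0,bump*np.sin(np.pi*t)],A))
    q,e=track(q0,path);pc=min((((p+C@A.T-O)@PL)[lambda m:(abs(m[:,0])<75)&(abs(m[:,1])<62)] if 0 else np.array([m for m in (p+C@A.T-O)@PL if abs(m[0])<75 and abs(m[1])<62]+[[0,0,99]]))[:,2].min() for p,A in path)
    print(bump,q,round(e,2),"minz",min((p+C@A.T)[:,2].min() for p,A in path),"min over plate",pc)
    if bump==40:
        p,A=fk(q0,P,s)
        for p2,A2 in path: print(np.round(A.T@(p2-p)),np.round(R.from_matrix(A.T@A2).as_rotvec(),2),p2.round());p,A=p2,A2
```

```bash
python3 plan1.py
```

```text
0 [ 0.426  0.667 -0.466  2.29   2.61   0.328 -0.825] 0.0 minz 78.8200676407026 min over plate 44.9760072968767
40 [ 0.476  0.684 -0.543  2.291  2.493  0.357 -0.698] 0.0 minz 84.65915457409193 min over plate 53.29999763442186
[-11.  -2.   2.] [ 0.   -0.03 -0.1 ] [ 493. -152.  167.]
[-9. -1.  1.] [ 0.   -0.02 -0.1 ] [ 489. -160.  169.]
[-8. -0.  1.] [-0.   -0.02 -0.1 ] [ 487. -168.  170.]
[-6.  1.  1.] [-0.01 -0.02 -0.1 ] [ 487. -175.  171.]
[-5.  2.  2.] [-0.01 -0.01 -0.1 ] [ 489. -180.  172.]
[-3.  3.  2.] [-0.02 -0.01 -0.1 ] [ 492. -183.  172.]
[-2.  4.  2.] [-0.02 -0.01 -0.1 ] [ 497. -185.  171.]
[-1.  6.  2.] [-0.02 -0.01 -0.1 ] [ 502. -185.  169.]
[0. 7. 3.] [-0.03 -0.01 -0.1 ] [ 509. -184.  167.]
[1. 8. 3.] [-0.03 -0.   -0.1 ] [ 517. -180.  163.]
[ 2. 10.  3.] [-0.04 -0.   -0.1 ] [ 525. -174.  159.]
[ 3. 11.  4.] [-0.04 -0.   -0.1 ] [ 533. -167.  154.]
[ 3. 13.  4.] [-0.05 -0.01 -0.09] [ 541. -157.  149.]
[ 3. 14.  4.] [-0.05 -0.01 -0.09] [ 549. -146.  143.]
[ 3. 15.  4.] [-0.05 -0.01 -0.09] [ 556. -133.  137.]
[ 3. 16.  4.] [-0.05 -0.01 -0.09] [ 562. -118.  132.]
[ 2. 17.  4.] [-0.06 -0.01 -0.09] [ 568. -102.  126.]
[ 2. 18.  4.] [-0.06 -0.01 -0.09] [572. -85. 121.]
[ 1. 19.  4.] [-0.06 -0.02 -0.09] [575. -67. 117.]
[ 0. 19.  3.] [-0.06 -0.02 -0.09] [577. -48. 114.]
70 [ 0.512  0.699 -0.597  2.291  2.42   0.381 -0.618] 0.0 minz 84.65915457409194 min over plate 53.299997634421885
```

>>> {"name": "jog_arm", "arguments": {"increments": {"dx": [-11, -9, -8, -6, -5], "dy": [-2, -1, 0, 1, 2], "dz": [2, 1, 1, 1, 2], "wx": [0, 0, 0, -0.01, -0.01], "wy": [-0.03, -0.02, -0.02, -0.02, -0.01], "wz": [-0.1, -0.1, -0.1, -0.1, -0.1]}}}

```text
clock: 7.02
tool_pos: [493.0, -187.0, 174.2]
ee_rot: [0.667, 0.715, -0.107, 0.182]
contact_force: [-0.4, -0.2, -0.6]
gripper_width: 54.6
finger_force: 50.5
```

>>> {"name": "jog_arm", "arguments": {"increments": {"dx": [-3, -2, -1, 0, 1], "dy": [3, 4, 6, 7, 8], "dz": [2, 2, 2, 3, 3], "wx": [-0.02, -0.02, -0.02, -0.03, -0.03], "wy": [-0.01, -0.01, -0.01, -0.01, 0], "wz": [-0.1, -0.1, -0.1, -0.1, -0.1]}}}

```text
clock: 7.65
tool_pos: [521.3, -187.3, 166.1]
ee_rot: [0.455, 0.859, -0.119, 0.201]
contact_force: [0.3, -0.6, -1.6]
gripper_width: 54.4
finger_force: 50.5
```

>>> {"name": "jog_arm", "arguments": {"increments": {"dx": [2, 3, 3, 3, 0], "dy": [10, 11, 13, 14, 0], "dz": [3, 4, 4, 4, 0], "wx": [-0.04, -0.04, -0.05, -0.05, 0], "wy": [0, 0, -0.01, -0.01, 0], "wz": [-0.1, -0.1, -0.09, -0.09, 0]}}}

```text
clock: 8.28
tool_pos: [552.5, -153.3, 146.2]
ee_rot: [0.266, 0.935, -0.081, 0.222]
contact_force: [-1.2, -0.7, -1.8]
gripper_width: 54.6
finger_force: 50.4
```

```bash
python3 goal.py p -4 0 60 90
```

```text
at [ 552.498 -153.322  146.202] goal [573.715 -47.905 112.162] t 8.275 q [ 0.07   0.545  0.007  2.235  1.784  0.244 -0.649] F [-1.17  -0.654 -1.803] w 54.55723297294772
d now-axes [ 48.064 101.563   9.812] d goal-axes [ -7.6   103.705  43.694] rot [-0.33  -0.056 -0.539]
```

Create plan2.py:
```python
from sim import *
import sys
# plan2.py N m x y z a : straight interpolation to goal, rows + emulated q
N=int(sys.argv[1]);g,G=goal(sys.argv[2],*map(float,sys.argv[3:7]))
q=readout.get_state()["q"];st=readout.get_state();p0=st["tool_pos"];A0=R.from_quat(st["ee_rot"]).as_matrix()
rv=R.from_matrix(A0.T@G).as_rotvec();p,A=p0,A0
for k in range(1,N+1):
    p2=p0+(g-p0)*k/N;A2=A0@R.from_rotvec(rv*k/N).as_matrix();q,e=ik(p2,A2,q,w=.02,qn=q)
    print(np.round(A.T@(p2-p),1),np.round(R.from_matrix(A.T@A2).as_rotvec(),3),"q",q,round(e,1));p,A=p2,A2
```

```bash
python3 plan2.py 6 p -4 0 60 90
```

```text
[ 8.  16.9  1.6] [-0.055 -0.009 -0.09 ] q [ 0.213  0.558 -0.152  2.248  2.018  0.271 -0.753] 0.0
[ 6.5 17.5  2.5] [-0.055 -0.009 -0.09 ] q [ 0.287  0.576 -0.259  2.268  2.161  0.306 -0.795] 0.0
[ 4.9 17.8  3.4] [-0.055 -0.009 -0.09 ] q [ 0.346  0.599 -0.346  2.284  2.278  0.331 -0.809] 0.0
[ 3.4 18.   4.4] [-0.055 -0.009 -0.09 ] q [ 0.393  0.625 -0.416  2.295  2.379  0.349 -0.804] 0.0
[ 1.8 17.9  5.3] [-0.055 -0.009 -0.09 ] q [ 0.431  0.653 -0.472  2.3    2.468  0.357 -0.785] 0.0
[ 0.2 17.7  6.3] [-0.055 -0.009 -0.09 ] q [ 0.462  0.681 -0.518  2.3    2.549  0.357 -0.756] 0.0
```

>>> {"name": "jog_arm", "arguments": {"increments": {"dx": [8, 7, 5, 3, 2], "dy": [17, 17, 18, 18, 18], "dz": [2, 2, 3, 4, 5], "wx": [-0.055, -0.055, -0.055, -0.055, -0.055], "wy": [-0.009, -0.009, -0.009, -0.009, -0.009], "wz": [-0.09, -0.09, -0.09, -0.09, -0.09]}}}

```text
clock: 8.9
tool_pos: [569.3, -65.8, 118.8]
ee_rot: [0.016, 0.967, -0.007, 0.253]
contact_force: [0.7, -0.8, -2.0]
gripper_width: 54.6
finger_force: 50.5
```

>>> {"name": "jog_arm", "arguments": {"increments": {"dx": [0, 0], "dy": [18, 0], "dz": [6, 0], "wx": [-0.055, 0], "wy": [-0.009, 0], "wz": [-0.09, 0]}}}

```text
clock: 9.15
tool_pos: [572.5, -48.4, 113.0]
ee_rot: [-0.033, 0.966, 0.008, 0.256]
contact_force: [-0.3, -1.2, -1.3]
gripper_width: 54.6
finger_force: 50.4
```

```bash
python3 plan2.py 2 p -1 0 35 90
```

```text
[-1.9  0.2 13.2] [-0.001 -0.002  0.   ] q [ 0.44   0.703 -0.494  2.285  2.575  0.361 -0.78 ] 0.0
[-1.9  0.2 13.2] [-0.001 -0.002  0.   ] q [ 0.435  0.733 -0.495  2.27   2.582  0.379 -0.781] 0.0
```

>>> {"name": "jog_arm", "arguments": {"increments": {"dx": [-2, -2, 0], "dy": [0, 0, 0], "dz": [13, 13, 0], "wx": [0, 0, 0], "wy": [0, 0, 0], "wz": [0, 0, 0]}}}

```text
clock: 9.52
tool_pos: [589.4, -46.2, 91.9]
ee_rot: [-0.036, 0.966, 0.008, 0.257]
contact_force: [-1.0, -0.4, -1.8]
gripper_width: 54.7
finger_force: 50.4
```

```bash
python3 goal.py p -1 0 7 90
```

Create blk.py:
```python
from ik import *
import sys
lo,hi=float(sys.argv[1]),float(sys.argv[2])
for n in("scene","top"):
    p,X=cloud(n);L=(X-O)@PL;i=p.astype(int)
    m=(abs(L[...,0])<75)&(abs(L[...,1])<45)&(L[...,2]>lo)&(L[...,2]<hi)&(i[...,0]-i[...,2]>35)&(i[...,0]>110)
    if m.sum()>20:
        a=L[m];print(n,m.sum(),"x",np.percentile(a[:,0],[1,99]),"y",np.percentile(a[:,1],[1,99]),"z",np.percentile(a[:,2],[5,50,95]),cv2.minAreaRect(a[:,:2].astype(np.float32)))
    v,u=np.nonzero((abs(L[...,0])<90)&(abs(L[...,1])<70)&(abs(L[...,2])<90));cv2.imwrite(f"pics/c_{n}_{sys.argv[3]}.png",cv2.resize(p[v.min():v.max(),u.min():u.max(),::-1],None,fx=4,fy=4,interpolation=cv2.INTER_CUBIC))
```

```bash
python3 blk.py 20 60 a
```

```text
at [589.449 -46.241  91.856] goal [602.744 -45.901  67.762] t 9.525 q [ 0.391  0.717 -0.465  2.274  2.551  0.384 -0.774] F [-0.956 -0.364 -1.751] w 54.686412093913084
d now-axes [ 0.433 -0.57  27.511] d goal-axes [ 0.54  -0.577 27.509] rot [-0.    -0.004  0.005]
scene 555 x [-47.90253414  51.38372039] y [-26.571964    29.56418463] z [37.42705205 47.33688263 49.72182382] ((1.9179878234863281, 1.3542766571044922), (100.18937683105469, 57.48554611206055), 0.8482149839401245)
top 531 x [-17.0674033   52.02912243] y [-24.91262989  30.23212934] z [33.30971519 48.3179186  51.75880874] ((17.297027587890625, 2.9232120513916016), (70.85613250732422, 56.90196228027344), 0.27700769901275635)
```

View pics/c_scene_a.png

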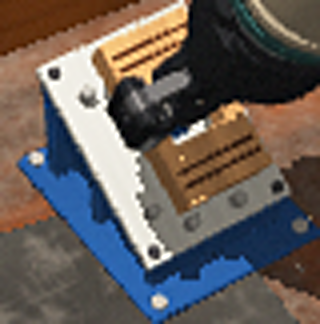

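The crop shows the block parallel to the plate, just over its nest, with the pins around (150,210)–(240,200) lying below it. It sits about +1.4 mm in plate y, so I'll correct that and lower it.

>>> {"name": "jog_arm", "arguments": {"increments": {"dx": [0, 0, 0, 0, 0], "dy": [-1.4, 0, 0, 0, 0], "dz": [8, 8, 5, 2, 0], "wx": [0, 0, 0, 0, 0], "wy": [0, 0, 0, 0, 0], "wz": [0, 0, 0, 0, 0]}}}

```text
clock: 10.25
tool_pos: [600.3, -46.9, 72.7]
ee_rot: [-0.036, 0.966, 0.008, 0.257]
contact_force: [-0.5, 0.0, -0.5]
gripper_width: 54.7
finger_force: 50.5
```

```bash
python3 goal.py p -1 0 7 90; python3 blk.py 0 40 b
```

```text
at [600.339 -46.892  72.708] goal [602.744 -45.901  67.762] t 10.25 q [ 0.39   0.767 -0.466  2.252  2.567  0.413 -0.774] F [-0.482  0.018 -0.526] w 54.69478265791386
d now-axes [0.311 0.824 5.519] d goal-axes [0.336 0.823 5.517] rot [ 0.    -0.003  0.006]
scene 546 x [-47.9907709   51.87883201] y [-27.84959151  28.55329193] z [13.62557758 25.43373862 27.8433139 ] ((8.241764068603516, 0.1289653778076172), (59.079566955566406, 114.03929901123047), 88.92044830322266)
top 528 x [-17.09577575  51.86267118] y [-26.42717859  28.91812606] z [ 6.94281856 25.7683643  29.72311618] ((17.30504608154297, 0.16602325439453125), (59.561767578125, 70.60718536376953), 89.7591323852539)
```

>>> {"name": "jog_arm", "arguments": {"increments": {"dx": [0, 0, 0, 0, 0], "dy": [-0.4, 0, 0, 0, 0], "dz": [2, 2, 1, 0.5, 0], "wx": [0, 0, 0, 0, 0], "wy": [0, 0, 0, 0, 0], "wz": [0, 0, 0, 0, 0]}}}

```text
clock: 10.98
tool_pos: [603.2, -47.1, 68.1]
ee_rot: [-0.036, 0.966, 0.008, 0.257]
contact_force: [-0.2, 0.1, -1.9]
gripper_width: 54.5
finger_force: 50.5
```

```bash
python3 goal.py p -1 0 7 90
```

```text
at [603.183 -47.097  68.084] goal [602.744 -45.901  67.762] t 10.975 q [ 0.389  0.78  -0.466  2.246  2.57   0.419 -0.773] F [-0.221  0.141 -1.913] w 54.51363116724016
d now-axes [0.461 1.226 0.103] d goal-axes [0.469 1.223 0.101] rot [ 0.    -0.003  0.006]
```

>>> {"name": "jog_arm", "arguments": {"increments": {"dx": [0, 0, 0], "dy": [0, 0, 0], "dz": [1, 0.5, 0], "wx": [0, 0, 0], "wy": [0, 0, 0], "wz": [0, 0, 0]}}}

```text
clock: 11.35
tool_pos: [603.4, -47.1, 67.8]
ee_rot: [-0.037, 0.966, 0.008, 0.257]
contact_force: [-6.4, -1.9, 9.7]
gripper_width: 54.4
finger_force: 51.9
```

```bash
python3 goal.py p -1 0 7 90; python3 blk.py 0 40 c
```

```text
at [603.387 -47.115  67.76 ] goal [602.744 -45.901  67.762] t 11.35 q [ 0.389  0.781 -0.466  2.246  2.571  0.421 -0.773] F [-6.431 -1.94   9.723] w 54.43804628185282
d now-axes [ 0.474  1.258 -0.279] d goal-axes [ 0.482  1.255 -0.28 ] rot [-0.    -0.003  0.007]
scene 532 x [-47.42789309  56.33154328] y [-29.09023427  28.24768238] z [ 8.16729565 19.62928458 22.08570811] ((8.590858459472656, 0.8840484619140625), (113.82128143310547, 77.5870590209961), 1.2549129724502563)
top 515 x [-16.45356687  52.10702981] y [-26.67735393  28.66390967] z [ 2.96072003 20.09600084 23.79726386] ((18.270957946777344, 2.041982650756836), (55.92325210571289, 69.87165069580078), 87.57293701171875)
```

>>> {"name": "jog_arm", "arguments": {"increments": {"dx": [0, 0, 0, 0], "dy": [0, 0, 0, 0], "dz": [-0.5, 0, 0, 0], "wx": [0, 0, 0, 0], "wy": [0, 0, 0, 0], "wz": [0, 0, 0, 0]}, "finger_gap": 80}}

```text
clock: 11.95
tool_pos: [603.8, -47.1, 67.2]
ee_rot: [-0.036, 0.966, 0.008, 0.257]
contact_force: [0.5, -0.4, 0.7]
gripper_width: 80.1
finger_force: 0.0
```

>>> {"name": "jog_arm", "arguments": {"increments": {"dx": [0, 0, 0, 0, 0], "dy": [0, 0, 0, 0, 0], "dz": [-8, -15, -25, -25, -20], "wx": [0, 0, 0, 0, 0], "wy": [0, 0, 0, 0, 0], "wz": [0, 0, 0, 0, 0]}}}

```text
clock: 12.58
tool_pos: [556.6, -50.3, 149.6]
ee_rot: [-0.037, 0.966, 0.008, 0.258]
contact_force: [0.8, -0.9, -1.2]
gripper_width: 79.9
finger_force: 0.0
```

```bash
python3 blk.py 0 40 d;  python3 goal.py d 574.6 212 120 81
```

```text
scene 741 x [-49.74065838  49.95682101] y [-28.90741734  28.2195144 ] z [ 3.67278176 19.09442461 21.84060018] ((7.860698699951172, 3.1157379150390625), (120.2830810546875, 64.23290252685547), 5.211657524108887)
top 861 x [-49.59946735  50.49096751] y [-27.32468078  28.85523833] z [ 4.1675544  20.28194749 23.67235651] ((-3.8802833557128906, 0.06147956848144531), (59.157169342041016, 110.34235382080078), 89.3524169921875)
at [557.018 -50.513 150.334] goal [574.6 212.  120. ] t 12.675 q [ 0.413  0.555 -0.455  2.325  2.505  0.272 -0.751] F [-0.072 -0.115  0.012] w 79.99647694796829
d now-axes [-17.606 260.615  43.731] d goal-axes [ 23.7   262.032  30.334] rot [0.056 0.521 0.228]
```

Create plan3.py:
```python
from sim import *
import sys
# plan3.py N bump m x y z a  qseed(7): rows along the FK of a joint interpolation to goal
N,bump=int(sys.argv[1]),float(sys.argv[2]);g,G=goal(sys.argv[3],*map(float,sys.argv[4:8]));n=np.array(list(map(float,sys.argv[8].split())))
B,e=ik(g,G,n,w=.05,qn=n);st=readout.get_state();q0=st["q"];print("B",B,round(e,2),"from",q0)
q=q0;p,A=fk(q0,P,s);qm=9
for k,t in enumerate(np.linspace(0,1,N+1)[1:]):
    p2,A2=fk(q0+(B-q0)*t,P,s);p2=p2+[0,0,bump*np.sin(np.pi*t)]
    d=np.round(A.T@(p2-p));r=np.round(R.from_matrix(A.T@A2).as_rotvec(),2)
    p=p+A@d;A=A@R.from_rotvec(r).as_matrix();q,e=ik(p,A,q,w=.02,qn=q);qm=min(qm,q[5])
    print(*["%g"%(v+0) for v in np.r_[d,r]],sep=" ",end="; ");print("   ",p.round(),"q5..7",q[4:],round(e,1),np.linalg.norm(r).round(2))
print("end q",q,"q6min",qm)
```

```bash
python3 plan3.py 22 30 d 574.6 212 130 81 "-0.35 .6 0 1.7 0 .8 1.2"
```

```text
B [-0.423  0.696  0.042  1.724 -0.041  0.722  1.054] 0.0 from [ 0.413  0.555 -0.455  2.325  2.505  0.272 -0.751]
-14 -7 3 0.04 0 0.01;     [570. -52. 157.] q5..7 [ 2.438  0.253 -0.722] 0.0 0.04
-12 -6 2 0.04 0 0.02;     [581. -58. 162.] q5..7 [ 2.36   0.24  -0.692] 0.0 0.04
-10 -5 2 0.04 0 0.01;     [591. -62. 165.] q5..7 [ 2.254  0.24  -0.623] 0.0 0.04
-9 -3 2 0.03 0.01 0.01;     [600. -65. 169.] q5..7 [ 2.066  0.24  -0.463] 0.0 0.03
-8 -3 1 0.04 0.01 0.01;     [607. -68. 172.] q5..7 [ 1.896  0.24  -0.332] 0.0 0.04
-5 -1 1 0.03 0.02 0.02;     [612. -69. 174.] q5..7 [ 1.68   0.249 -0.157] 0.0 0.04
-4 0 0 0.03 0.02 0.01;     [615. -69. 176.] q5..7 [ 1.503  0.303 -0.004] 0.0 0.04
-2 2 0 0.03 0.02 0.01;     [617. -67. 176.] q5..7 [1.392 0.365 0.078] 0.0 0.04
0 5 -1 0.02 0.03 0.01;     [618. -62. 176.] q5..7 [1.28  0.429 0.165] 0.0 0.04
1 6 -1 0.02 0.03 0.01;     [617. -56. 175.] q5..7 [1.197 0.491 0.221] 0.0 0.04
3 8 -1 0.01 0.03 0.01;     [616. -48. 173.] q5..7 [1.13 0.54 0.26] 0.0 0.03
4 11 -2 0.01 0.03 0;     [614. -37. 170.] q5..7 [1.073 0.592 0.295] 0.0 0.03
6 12 -2 0 0.04 0.01;   
[... 160 characters left out ...]
 [603.  11. 158.] q5..7 [0.884 0.724 0.393] 0.0 0.04
9 20 -2 -0.01 0.03 0;     [598.  32. 153.] q5..7 [0.846 0.754 0.399] 0.0 0.03
9 23 -2 -0.02 0.04 0;     [594.  56. 148.] q5..7 [0.795 0.787 0.419] 0.0 0.04
10 25 -2 -0.03 0.04 -0.01;     [590.  82. 143.] q5..7 [0.746 0.812 0.445] 0.0 0.05
10 28 -2 -0.04 0.03 0;     [585. 111. 139.] q5..7 [0.704 0.817 0.452] 0.0 0.05
10 30 -2 -0.04 0.04 -0.01;     [581. 142. 135.] q5..7 [0.656 0.837 0.474] 0.0 0.06
9 33 0 -0.05 0.03 -0.01;     [578. 176. 131.] q5..7 [0.619 0.836 0.486] 0.0 0.06
10 34 -1 -0.05 0.03 -0.02;     [575. 212. 130.] q5..7 [0.583 0.838 0.504] 0.0 0.06
end q [-0.024  0.777 -0.622  1.721  0.583  0.838  0.504] q6min 0.24000000000642815
```

>>> {"name": "jog_arm", "arguments": {"increments": {"dx": [-14, -12, -10, -9, -8], "dy": [-7, -6, -5, -3, -3], "dz": [3, 2, 2, 2, 1], "wx": [0.04, 0.04, 0.04, 0.03, 0.04], "wy": [0, 0, 0, 0.01, 0.01], "wz": [0.01, 0.02, 0.01, 0.01, 0.01]}}}

```text
clock: 13.3
tool_pos: [609.2, -72.5, 166.5]
ee_rot: [0.018, 0.965, -0.076, 0.249]
contact_force: [-0.9, -0.6, -0.3]
gripper_width: 79.8
finger_force: 0.0
```

>>> {"name": "jog_arm", "arguments": {"increments": {"dx": [-5, -4, -2, 1, 0], "dy": [-1, 0, 2, 11, 0], "dz": [1, 0, 0, -2, 0], "wx": [0.03, 0.03, 0.03, 0.04, 0], "wy": [0.02, 0.02, 0.02, 0.06, 0], "wz": [0.02, 0.01, 0.01, 0.02, 0]}}}

```text
clock: 13.92
tool_pos: [620.7, -57.8, 169.9]
ee_rot: [0.067, 0.971, -0.128, 0.192]
contact_force: [-0.8, 0.3, -0.1]
gripper_width: 79.8
finger_force: 0.0
```

```bash
python3 plan2.py 9 d 574.6 212 130 81
```

```text
[ 8.8 28.8 -6.1] [-0.025  0.045  0.002] q [-0.033  0.575 -0.166  2.001  0.989  0.452  0.393] 0.0
[ 9.1 28.9 -4.9] [-0.025  0.045  0.002] q [-0.023  0.588 -0.237  1.972  0.901  0.509  0.443] 0.0
[ 9.4 29.  -3.8] [-0.025  0.045  0.002] q [-0.019  0.604 -0.298  1.942  0.825  0.562  0.479] 0.0
[ 9.6 29.1 -2.6] [-0.025  0.045  0.002] q [-0.021  0.624 -0.351  1.909  0.759  0.61   0.506] 0.0
[ 9.8 29.1 -1.5] [-0.025  0.045  0.002] q [-0.025  0.646 -0.397  1.875  0.7    0.655  0.526] 0.0
[ 9.9 29.1 -0.3] [-0.025  0.045  0.002] q [-0.033  0.671 -0.439  1.839  0.646  0.697  0.54 ] 0.0
[ 9.9 29.1  0.9] [-0.025  0.045  0.002] q [-0.044  0.697 -0.476  1.802  0.598  0.736  0.551] 0.0
[ 9.9 29.   2.1] [-0.025  0.045  0.002] q [-0.056  0.726 -0.509  1.763  0.553  0.772  0.558] 0.0
[ 9.9 28.9  3.3] [-0.025  0.045  0.002] q [-0.069  0.757 -0.54   1.723  0.511  0.806  0.563] 0.0
```

>>> {"name": "jog_arm", "arguments": {"increments": {"dx": [9, 9, 9, 10, 10], "dy": [29, 29, 29, 29, 29], "dz": [-6, -5, -4, -3, -1], "wx": [-0.025, -0.025, -0.025, -0.025, -0.025], "wy": [0.045, 0.045, 0.045, 0.045, 0.045], "wz": [0.002, 0.002, 0.002, 0.002, 0.002]}, "finger_gap": 50}}

```text
clock: 14.55
tool_pos: [593.8, 88.3, 147.1]
ee_rot: [0.075, 0.992, -0.06, 0.086]
contact_force: [1.0, -0.6, 0.1]
gripper_width: 50.3
finger_force: 0.0
```

>>> {"name": "jog_arm", "arguments": {"increments": {"dx": [10, 10, 10, 10, 0], "dy": [29, 29, 29, 29, 0], "dz": [0, 1, 2, 3, 0], "wx": [-0.025, -0.025, -0.025, -0.025, 0], "wy": [0.045, 0.045, 0.045, 0.045, 0], "wz": [0.002, 0.002, 0.002, 0.002, 0]}}}

```text
clock: 15.18
tool_pos: [573.3, 209.1, 128.2]
ee_rot: [0.079, 0.997, -0.003, 0.001]
contact_force: [-0.1, 0.2, 0.2]
gripper_width: 50.0
finger_force: 0.0
```

```bash
python3 goal.py d 574.6 212 53 81
```

Run:
```python
from h import *
t=readout.get_state()["tool_pos"]
p,X=cloud("scene");i=p.astype(int)
m=(i[...,0]>120)&(i[...,1]<60)&(i[...,2]<60)&(X[...,2]>62)&(np.hypot(X[...,0]-574.6,X[...,1]-212)<35);a=X[m];print(m.sum(),cv2.minAreaRect(a[:,:2].astype(np.float32)) if m.sum()>4 else 0)
cv2.imwrite("pics/st.png",cv2.resize(p[170:310,120:280,::-1],None,fx=4,fy=4,interpolation=cv2.INTER_CUBIC))
```

```text
at [573.313 209.132 128.229] goal [574.6 212.   53. ] t 15.175 q [-0.089  0.744 -0.512  1.717  0.484  0.811  0.583] F [-0.071  0.219  0.156] w 50.00661998481062
d now-axes [-0.646  3.466 75.212] d goal-axes [-0.823  3.034 75.229] rot [-0.006  0.002 -0.001]
99 ((574.1818237304688, 211.5472412109375), (13.350740432739258, 41.289581298828125), 79.19984436035156)
```

View pics/st.png

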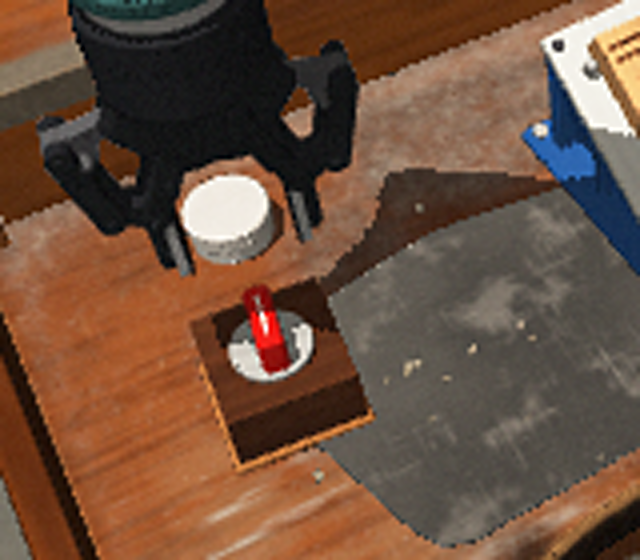

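The crop shows the open fingers at (180,265) and (305,230) straddling the red wing at (265,330). The bolt is upright in its stand, and the tin behind is clear.

>>> {"name": "jog_arm", "arguments": {"increments": {"dx": [-1, 0, 0, 0, 0], "dy": [3, 0, 0, 0, 0], "dz": [20, 20, 18, 10, 6], "wx": [0, 0, 0, 0, 0], "wy": [0, 0, 0, 0, 0], "wz": [0, 0, 0, 0, 0]}}}

```text
clock: 15.85
tool_pos: [574.4, 212.0, 54.4]
ee_rot: [0.079, 0.997, -0.002, -0.0]
contact_force: [-0.2, 0.0, 0.8]
gripper_width: 50.0
finger_force: 0.0
```

>>> {"name": "jog_arm", "arguments": {"increments": {"dx": [0, 0, 0, 0, 0], "dy": [0, 0, 0, 0, 0], "dz": [0, 0, 0, 0, 0], "wx": [0, 0, 0, 0, 0], "wy": [0, 0, 0, 0, 0], "wz": [0, 0, 0, 0, 0]}, "finger_gap": 5, "force": 60}}

```text
clock: 16.48
tool_pos: [575.1, 212.3, 56.0]
ee_rot: [0.079, 0.997, -0.002, 0.001]
contact_force: [-0.1, -0.1, 6.5]
gripper_width: 12.8
finger_force: 60.8
```

```bash
python3 goal.py d 574.6 212 53 81
```

```text
at [575.118 212.336  55.996] goal [574.6 212.   53. ] t 16.475 q [-0.13   0.842 -0.45   1.748  0.549  0.681  0.527] F [-0.108 -0.099  6.464] w 12.782520409447343
d now-axes [ 0.465 -0.403  2.996] d goal-axes [ 0.459 -0.413  2.996] rot [-0.003  0.002 -0.001]
```

>>> {"name": "jog_arm", "arguments": {"increments": {"dx": [0, 0, 0, 0, 0], "dy": [0, 0, 0, 0, 0], "dz": [-15, -30, -35, -40, -10], "wx": [0, 0, 0, 0, 0], "wy": [0, 0, 0, 0, 0], "wz": [0, 0, 0, 0, 0]}}}

```text
clock: 17.1
tool_pos: [575.8, 213.3, 188.2]
ee_rot: [0.079, 0.997, -0.001, 0.002]
contact_force: [0.4, 0.5, -1.9]
gripper_width: 12.9
finger_force: 59.8
```

```bash
python3 goal.py d 574.6 212 53 81; python3 plan3.py 16 25 p 0 0 85 180 "0.6 .65 -.75 2.3 2.2 .4 1.2"
```

```text
at [575.761 213.348 188.221] goal [574.6 212.   53. ] t 17.1 q [-0.068  0.675 -0.555  1.661  0.43   0.926  0.626] F [ 0.427  0.464 -1.932] w 12.905983744876838
d now-axes [  1.573  -1.291 135.218] d goal-axes [  0.936  -1.513 135.221] rot [-0.002  0.005 -0.001]
B [ 0.623  0.685 -0.755  2.312  2.21   0.421  1.167] 0.0 from [-0.068  0.675 -0.555  1.661  0.43   0.926  0.626]
-18 -36 4 0.05 -0.05 -0.08;     [589. 178. 191.] q5..7 [0.508 0.902 0.686] 0.0 0.11
-14 -35 5 0.04 -0.05 -0.09;     [601. 142. 189.] q5..7 [0.586 0.862 0.752] 0.0 0.11
-9 -33 6 0.04 -0.05 -0.09;     [611. 108. 187.] q5..7 [0.669 0.812 0.808] 0.0 0.11
-4 -30 6 0.04 -0.04 -0.1;     [618.  78. 186.] q5..7 [0.751 0.769 0.868] 0.0 0.11
-1 -27 6 0.03 -0.04 -0.1;     [625.  52. 186.] q5..7 [0.831 0.717 0.929] 0.0 0.11
3 -24 6 0.03 -0.03 -0.11;     [630.  27. 186.] q5..7 [0.91  0.673 0.996] 0.0 0.12
6 -19 6 0.03 -0.04 -0.11;     [633.   7. 185.] q5..7 [1.011 0.606 1.036] 0.0 0.12
9 -14 6 0.02 -0.03 -0.11;     [634. -11. 183.] q5..7 [1.102 0.548 1.083] 0.0 0.12
9 -9 5 0.01 -0.04 -0.11;     [634. -24. 180.] q5..7 [1.202 0.475 1.123] 0.0 0.12
11 -5 5 0.02 -0.03 -0.11;     [631. -36. 176.] q5..7 [1.345 0.41  1.112] 0.0 0.12
10 1 3 0.01 -0.03 -0.12;     [626. -44. 171.] q5..7 [1.498 0.357 1.1  ] 0.0 0.12
9 5 3 0 -0.04 -0.12;     [619. -50. 165.] q5..7 [1.678 0.31  1.073] 0.0 0.13
7 10 2 0.01 -0.04 -0.11;     [609. -53. 158.] q5..7 [1.913 0.328 0.986] 0.0 0.12
5 13 0 0 -0.04 -0.12;     [597. -54. 152.] q5..7 [2.073 0.335 0.984] 0.0 0.13
1 17 0 0 -0.04 -0.12;     [582. -52. 143.] q5..7 [2.214 0.351 0.998] 0.0 0.13
-2 19 -2 0 -0.05 -0.11;     [565. -49. 136.] q5..7 [2.341 0.358 1.024] 0.0 0.12
end q [ 0.558  0.651 -0.645  2.311  2.341  0.358  1.024] q6min 0.3102906401509265
```

>>> {"name": "jog_arm", "arguments": {"increments": {"dx": [-18, -14, -9, -4, -1], "dy": [-36, -35, -33, -30, -27], "dz": [4, 5, 6, 6, 6], "wx": [0.05, 0.04, 0.04, 0.04, 0.03], "wy": [-0.05, -0.05, -0.05, -0.04, -0.04], "wz": [-0.08, -0.09, -0.09, -0.1, -0.1]}}}

```text
clock: 17.73
tool_pos: [621.6, 46.8, 175.2]
ee_rot: [-0.153, 0.977, -0.112, 0.101]
contact_force: [0.0, -0.5, -1.6]
gripper_width: 12.4
finger_force: 59.9
```

>>> {"name": "jog_arm", "arguments": {"increments": {"dx": [3, 6, 9, 9, 11], "dy": [-24, -19, -14, -9, -5], "dz": [6, 6, 6, 5, 5], "wx": [0.03, 0.03, 0.02, 0.01, 0.02], "wy": [-0.03, -0.04, -0.03, -0.04, -0.03], "wz": [-0.11, -0.11, -0.11, -0.11, -0.11]}}}

```text
clock: 18.35
tool_pos: [627.4, -41.0, 165.2]
ee_rot: [-0.415, 0.879, -0.175, 0.155]
contact_force: [1.1, -0.1, -0.8]
gripper_width: 12.4
finger_force: 59.9
```

>>> {"name": "jog_arm", "arguments": {"increments": {"dx": [10, 9, 7, 5, 0], "dy": [1, 5, 10, 13, 0], "dz": [3, 3, 2, 0, 0], "wx": [0.01, 0, 0.01, 0, 0], "wy": [-0.03, -0.04, -0.04, -0.04, 0], "wz": [-0.12, -0.12, -0.11, -0.12, 0]}}}

```text
clock: 18.98
tool_pos: [591.5, -58.6, 140.5]
ee_rot: [-0.617, 0.745, -0.182, 0.177]
contact_force: [-0.1, -0.7, -0.8]
gripper_width: 12.1
finger_force: 59.9
```

```bash
python3 plan2.py 4 p 0 0 85 180
```

```text
[-1.2  6.7 -2.4] [ 0.002 -0.022 -0.059] q [ 0.416  0.616 -0.498  2.256  2.24   0.326  0.894] 0.0
[-1.7  6.6 -2.4] [ 0.002 -0.022 -0.059] q [ 0.451  0.622 -0.529  2.276  2.302  0.329  0.907] 0.0
[-2.1  6.5 -2.3] [ 0.002 -0.022 -0.059] q [ 0.483  0.627 -0.557  2.294  2.359  0.331  0.923] 0.0
[-2.6  6.4 -2.3] [ 0.002 -0.022 -0.059] q [ 0.514  0.632 -0.581  2.31   2.414  0.33   0.944] 0.0
```

>>> {"name": "jog_arm", "arguments": {"increments": {"dx": [-1, -2, -2, -3, 0], "dy": [7, 7, 6, 6, 0], "dz": [-4, -2, -2, -2, 0], "wx": [0.002, 0.002, 0.002, 0.002, 0], "wy": [-0.022, -0.022, -0.022, -0.022, 0], "wz": [-0.059, -0.059, -0.059, -0.059, 0]}}}

```text
clock: 19.6
tool_pos: [567.1, -46.7, 138.0]
ee_rot: [0.706, -0.658, 0.179, -0.19]
contact_force: [-0.5, 0.2, -2.2]
gripper_width: 12.5
finger_force: 59.9
```

```bash
python3 goal.py p 0 0 85 180
```

Create bolt.py:
```python
from ik import *
import sys
for n in("scene","top"):
    p,X=cloud(n);L=(X-O)@PL;i=p.astype(int)
    near=(abs(L[...,0])<45)&(abs(L[...,1])<45)&(L[...,2]>15)&(L[...,2]<110)
    m=near&(i[...,0]>110)&(i[...,1]<70)&(i[...,2]<70)
    if m.sum()>3: a=L[m];print(n,"red",m.sum(),a.min(0).round(1),a.max(0).round(1),a.mean(0).round(1))
    v,u=np.nonzero((abs(L[...,0])<90)&(abs(L[...,1])<70)&(abs(L[...,2])<110));cv2.imwrite(f"pics/b_{n}_{sys.argv[1]}.png",cv2.resize(p[v.min():v.max(),u.min():u.max(),::-1],None,fx=5,fy=5,interpolation=cv2.INTER_CUBIC)[:600,:800])
```

```bash
python3 bolt.py a
```

```text
at [567.139 -46.726 137.98 ] goal [564.701 -48.528 135.812] t 19.6 q [ 0.465  0.612 -0.553  2.313  2.383  0.341  0.945] F [-0.492  0.162 -2.219] w 12.465837007378646
d now-axes [1.62  3.304 0.587] d goal-axes [1.629 3.298 0.6  ] rot [-0.004 -0.001  0.003]
scene red 78 [ -3.2 -15.3  80.9] [ 10.3  23.4 106.1] [  4.   12.1 100. ]
top red 37 [  0.5 -15.5  80.3] [ 12.1  23.7 109.1] [ 7.9 14.3 98. ]
```

View pics/b_scene_a.png

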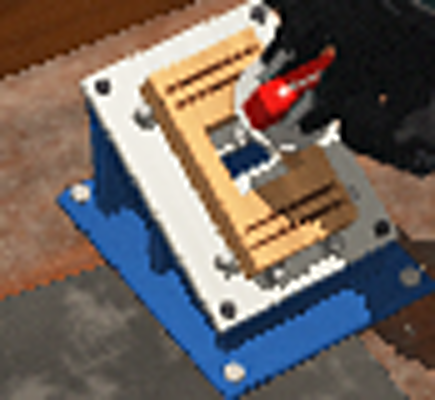

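The crop shows the bolt held with its wing along plate y, directly over the block's hole and the slot (245,165). I'll check its tilt in the grip before inserting.

Run:
```python
from ik import *
st=readout.get_state();C=R.from_quat(st["ee_rot"]).as_matrix()
for n in("scene","top"):
    p,X=cloud(n);L=(X-st["tool_pos"])@C;i=p.astype(int)   # tool frame: x -> -plate y, z down
    near=(abs(L[...,0])<40)&(abs(L[...,1])<30)&(abs(L[...,2])<40)
    m=near&(i[...,0]>100)&(i[...,0]-i[...,1]>50)&(i[...,0]-i[...,2]>50)&(L[...,2]<6);a=L[m]
    for lo in range(-28,24,6):
        b=a[(a[:,0]>=lo)&(a[:,0]<lo+6)]
        if len(b): print(n,lo,len(b),"top z",np.percentile(b[:,2],[10,50,90]).round(1),"y",b[:,1].min().round(1),b[:,1].max().round(1))
    print(" x range",a[:,0].min(),a[:,0].max())
    m=near&(i.min(-1)>90)&(L[...,2]>2)&(L[...,2]<22);b=L[m]
    if len(b)>10:
        print(" collar",len(b),b.min(0),b.max(0)); M,nn,sd=plane(b*[1,1,-1]);print("  n",nn,sd)
```

```text
scene -22 39 top z [-17.7 -10.9   1.7] y -5.8 6.4
scene -16 20 top z [-19.6 -17.3 -15.2] y -7.0 6.2
scene -10 12 top z [-18.5 -17.8 -16.8] y -5.5 4.6
scene -4 10 top z [-19.3 -17.9 -17. ] y -5.9 2.8
scene 2 7 top z [-19.3 -18.7 -16.8] y -4.9 1.8
scene 8 5 top z [-20.  -18.  -16.5] y -4.8 -2.2
scene 14 2 top z [-16.7 -16.4 -16.2] y -5.9 -5.1
 x range -21.55680552275589 17.958963459334328
 collar 86 [-23.3674795  -21.39609463   2.54030042] [ 8.71520789 20.63166649 11.60162417]
  n [ 3.11495371e-02 -3.53855370e-04  9.99514673e-01] 1.3978975286052528
top -22 25 top z [-19.  -15.6  -2.3] y -7.9 7.0
top -16 8 top z [-20.9 -10.    1.5] y -6.9 -2.6
top 14 7 top z [-18.  -15.5 -12.9] y -6.6 0.5
 x range -21.9554306858257 16.57022666110451
 collar 28 [-22.80082549 -21.03697838   4.46041072] [-9.73360169  5.51456792 12.26508694]
  n [-0.3903533  -0.20336918  0.89792276] 1.4234289935390227
```

>>> {"name": "jog_arm", "arguments": {"increments": {"dx": [3.3, 0, 0, 0, 0], "dy": [3.6, 0, 0, 0, 0], "dz": [0, 12, 12, 6, 0], "wx": [0, 0, 0, 0, 0], "wy": [0, 0, 0, 0, 0], "wz": [0, 0, 0, 0, 0]}}}

```text
clock: 20.42
tool_pos: [579.3, -49.0, 109.6]
ee_rot: [0.707, -0.657, 0.178, -0.19]
contact_force: [0.4, 0.6, -1.1]
gripper_width: 12.6
finger_force: 59.9
```

```bash
python3 goal.py p -0.3 -1.7 50 180; python3 bolt.py b
```

```text
at [579.28  -48.973 109.596] goal [582.017 -49.036 105.351] t 20.425 q [ 0.474  0.694 -0.571  2.297  2.424  0.405  0.934] F [ 0.389  0.594 -1.106] w 12.644319217010501
d now-axes [ 0.253 -0.217  5.04 ] d goal-axes [ 0.251 -0.239  5.039] rot [-0.004  0.     0.005]
scene red 75 [ -7.3 -19.6  18. ] [33.1 21.1 75.8] [ 0.6  8.7 69.5]
top red 35 [ -5.  -18.4  54.5] [ 7.5 19.9 77.4] [ 3.6  9.5 68.5]
```

>>> {"name": "jog_arm", "arguments": {"increments": {"dx": [0.6, 0, 0, 0, 0], "dy": [0, 0, 0, 0, 0], "dz": [3, 3, 2, 2, 0], "wx": [0, 0, 0, 0, 0], "wy": [0, 0, 0, 0, 0], "wz": [0, 0, 0, 0, 0]}}}

```text
clock: 21.15
tool_pos: [584.4, -49.4, 101.7]
ee_rot: [0.707, -0.657, 0.179, -0.19]
contact_force: [-0.6, 1.3, -0.9]
gripper_width: 12.2
finger_force: 59.9
```

```bash
python3 goal.py p -0.3 -1.9 32 180
```

```text
at [584.401 -49.43  101.683] goal [591.01  -48.616  89.763] t 21.15 q [ 0.472  0.716 -0.572  2.288  2.433  0.42   0.933] F [-0.563  1.276 -0.943] w 12.224321845722143
d now-axes [-0.365  0.27  13.646] d goal-axes [-0.357  0.202 13.647] rot [-0.005 -0.     0.005]
```

>>> {"name": "jog_arm", "arguments": {"increments": {"dx": [0, 0, 0, 0], "dy": [0, 0, 0, 0], "dz": [3, 3, 2, 0], "wx": [0, 0, 0, 0], "wy": [0, 0, 0, 0], "wz": [0, 0, 0, 0]}}}

```text
clock: 21.65
tool_pos: [588.5, -49.1, 94.7]
ee_rot: [0.707, -0.657, 0.179, -0.19]
contact_force: [-0.1, 0.0, -1.9]
gripper_width: 12.6
finger_force: 59.9
```

```bash
python3 goal.py p -0.3 -1.9 32 180
```

```text
at [588.455 -49.134  94.72 ] goal [591.01  -48.616  89.763] t 21.65 q [ 0.47   0.736 -0.572  2.28   2.439  0.432  0.932] F [-0.11   0.011 -1.923] w 12.626357807586647
d now-axes [-0.345  0.267  5.584] d goal-axes [-0.341  0.24   5.586] rot [-0.005 -0.     0.005]
```

>>> {"name": "jog_arm", "arguments": {"increments": {"dx": [0, 0, 0, 0], "dy": [0, 0, 0, 0], "dz": [2, 1.5, 1, 0], "wx": [0, 0, 0, 0], "wy": [0, 0, 0, 0], "wz": [0, 0, 0, 0]}}}

```text
clock: 22.15
tool_pos: [590.7, -49.0, 91.0]
ee_rot: [0.707, -0.657, 0.179, -0.19]
contact_force: [-0.4, 0.5, -2.0]
gripper_width: 12.5
finger_force: 59.9
```

```bash
python3 goal.py p -0.3 -1.9 32 180
```

```text
at [590.687 -48.999  90.963] goal [591.01  -48.616  89.763] t 22.15 q [ 0.469  0.746 -0.573  2.276  2.442  0.438  0.932] F [-0.377  0.541 -2.037] w 12.519878807244051
d now-axes [-0.363  0.303  1.212] d goal-axes [-0.36   0.298  1.214] rot [-0.005 -0.     0.005]
```

>>> {"name": "jog_arm", "arguments": {"increments": {"dx": [0, 0, 0], "dy": [0, 0, 0], "dz": [1, 0.5, 0], "wx": [0, 0, 0], "wy": [0, 0, 0], "wz": [0, 0, 0]}}}

```text
clock: 22.52
tool_pos: [591.4, -49.0, 89.9]
ee_rot: [0.707, -0.657, 0.179, -0.19]
contact_force: [-1.3, -0.6, 1.4]
gripper_width: 12.7
finger_force: 60.3
```

>>> {"name": "jog_arm", "arguments": {"increments": {"dx": [0, 0, 0], "dy": [0, 0, 0], "dz": [0.5, 0.5, 0], "wx": [0, 0, 0], "wy": [0, 0, 0], "wz": [0, 0, 0]}}}

```text
clock: 22.9
tool_pos: [591.5, -49.0, 89.9]
ee_rot: [0.707, -0.657, 0.18, -0.19]
contact_force: [-9.7, -1.4, 12.8]
gripper_width: 12.6
finger_force: 62.2
```

```bash
python3 goal.py p -0.3 -1.9 32 180
```

```text
at [591.468 -49.032  89.851] goal [591.01  -48.616  89.763] t 22.9 q [ 0.468  0.749 -0.573  2.275  2.444  0.442  0.932] F [-9.666 -1.443 12.817] w 12.620303848169174
d now-axes [-0.45   0.412 -0.141] d goal-axes [-0.447  0.415 -0.138] rot [-0.006 -0.001  0.006]
```

>>> {"name": "jog_arm", "arguments": {"increments": {"dx": [0, 0, 0, 0, 0], "dy": [0, 0.35, 0.35, 0.35, 0], "dz": [-1, 0, 0, 0, 0], "wx": [0, 0, 0, 0, 0], "wy": [0, 0, 0, 0, 0], "wz": [0, 0.175, 0.175, 0.175, 0]}}}

```text
clock: 23.52
tool_pos: [590.2, -49.2, 89.1]
ee_rot: [-0.512, 0.818, -0.123, 0.23]
contact_force: [-3.7, -1.6, 4.5]
gripper_width: 12.3
finger_force: 61.0
```

```bash
python3 goal.py p 0 0 32 90
```

```text
at [590.157 -49.181  89.143] goal [591.138 -46.702  89.913] t 23.525 q [ 0.564  0.795 -0.725  2.275  2.286  0.52   0.591] F [-3.721 -1.568  4.524] w 12.342888900384283
d now-axes [-2.774  0.002 -0.087] d goal-axes [-1.381  2.406 -0.092] rot [-0.003  0.004  1.049]
```

>>> {"name": "jog_arm", "arguments": {"increments": {"dx": [0, 0, 0, 0, 0], "dy": [0.35, 0.35, 0.35, 0.35, 0], "dz": [0, 0, 0, 0, 0], "wx": [0, 0, 0, 0, 0], "wy": [0, 0, 0, 0, 0], "wz": [0.175, 0.175, 0.175, 0.175, 0]}}}

```text
clock: 24.15
tool_pos: [589.4, -48.3, 88.8]
ee_rot: [-0.2, 0.944, -0.037, 0.259]
contact_force: [-3.4, -1.6, 5.8]
gripper_width: 12.7
finger_force: 61.0
```

>>> {"name": "jog_arm", "arguments": {"increments": {"dx": [0, 0, 0], "dy": [0.35, 0.35, 0], "dz": [0, 0, 0], "wx": [0, 0, 0], "wy": [0, 0, 0], "wz": [0.175, 0.175, 0]}}}

```text
clock: 24.52
tool_pos: [589.3, -47.7, 88.7]
ee_rot: [-0.033, 0.965, 0.008, 0.261]
contact_force: [-4.4, -1.6, 6.2]
gripper_width: 12.5
finger_force: 61.0
```

```bash
python3 goal.py p 0 0 32 90; python3 bolt.py c
```

```text
at [589.291 -47.735  88.728] goal [591.138 -46.702  89.913] t 24.525 q [ 0.723  0.927 -1.021  2.275  2.079  0.731 -0.191] F [-4.353 -1.619  6.176] w 12.495046908045405
d now-axes [-2.25   0.904 -0.058] d goal-axes [-2.25   0.903 -0.069] rot [-0.001  0.005 -0.   ]
scene red 20 [-20.7  -7.   28.1] [16.6  6.3 51.7] [-15.9   0.9  47.8]
top red 60 [-15.4  -5.4  29.5] [18.9  8.1 53.9] [ 7.5  1.1 46.4]
```

>>> {"name": "jog_arm", "arguments": {"increments": {"dx": [0, 0, 0, 0], "dy": [0, 0, 0, 0], "dz": [-0.5, 0, 0, 0], "wx": [0, 0, 0, 0], "wy": [0, 0, 0, 0], "wz": [0, 0, 0, 0]}, "finger_gap": 55}}

```text
clock: 25.12
tool_pos: [589.3, -47.3, 89.0]
ee_rot: [-0.034, 0.965, 0.009, 0.261]
contact_force: [0.3, -0.1, -0.4]
gripper_width: 54.9
finger_force: 0.0
```

>>> {"name": "jog_arm", "arguments": {"increments": {"dx": [0, 0, 0, 0, 0], "dy": [0, 0, 0, 0, 0], "dz": [-8, -15, -25, -25, -15], "wx": [0, 0, 0, 0, 0], "wy": [0, 0, 0, 0, 0], "wz": [0, 0, 0, 0, 0]}}}

```text
clock: 25.75
tool_pos: [544.0, -50.2, 166.8]
ee_rot: [-0.034, 0.964, 0.008, 0.262]
contact_force: [-0.3, -0.5, -0.7]
gripper_width: 55.3
finger_force: 0.0
```

>>> {"name": "jog_arm", "arguments": {"increments": {"dx": [0, 0, 0], "dy": [0, 0, 0], "dz": [-20, -15, 0], "wx": [0, 0, 0], "wy": [0, 0, 0], "wz": [0, 0, 0]}}}

```text
clock: 26.12
tool_pos: [527.0, -51.8, 196.8]
ee_rot: [-0.034, 0.964, 0.007, 0.262]
contact_force: [0.7, -0.1, 0.1]
gripper_width: 55.3
finger_force: 0.0
```

```bash
python3 bolt.py d; python3 blk.py 0 30 e;python3 goal.py p 0 0 32 90
```

```text
scene red 138 [-21.4  -6.2  26.5] [16.7  7.7 53.7] [-2.1  3.3 44.2]
top red 73 [-19.2  -4.9  29.1] [18.9  7.7 53.5] [ 3.7  1.7 46.4]
scene 841 x [-49.95874186  49.59050683] y [-29.26332807  28.04956051] z [ 4.6851414  19.45782824 22.21517335] ((6.9170684814453125, -2.3250770568847656), (116.5858154296875, 66.1781997680664), 3.764599561691284)
top 755 x [-50.58008993  50.61727352] y [-27.58363666  28.79044855] z [ 4.6974238  20.48326898 24.08883529] ((-1.3525009155273438, 0.05694580078125), (105.93971252441406, 59.99650955200195), 0.07108922302722931)
at [527.221 -51.483 194.983] goal [591.138 -46.702  89.913] t 26.325 q [ 0.848  0.597 -1.085  2.351  1.796  0.499 -0.042] F [-0.455 -0.142 -0.131] w 54.76817249481382
d now-axes [ -2.366   0.405 123.054] d goal-axes [ -2.973   0.366 123.041] rot [-0.     0.005  0.001]
```

View pics/b_scene_d.png

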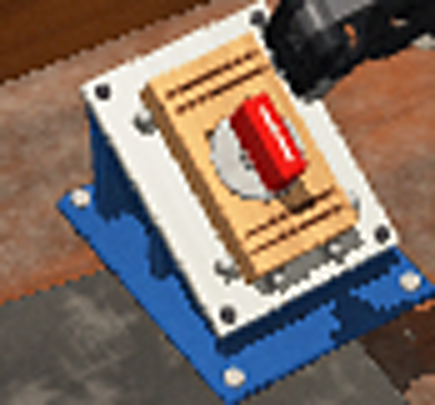

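View pics/b_top_d.png

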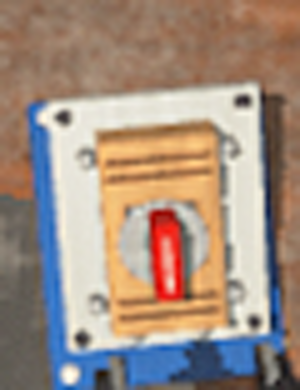

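Both views show the block flat in its nest with the collar on it. The wing lies along plate x, at (265,140) in the scene view and (165,255) in the top view, and the gripper is clear.

```bash
python3 -c "
from plant import manip, optics, readout
print(manip.close_job())"
```

```text
the job is handed in; nothing more can be done
None
```

The job is done and handed in at about 26 s: the block lies flat in its nest, the bolt's collar sits on it with the T-head turned a quarter turn to lock under the plate, and the gripper has let go and is clear.

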